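# Load the swab tubes on the roller mixer and start the stopwatch

### The arm

A 6-joint arm with a two-finger parallel gripper is mounted at the origin on the work surface. World frame = base frame: x ahead of the robot, y to its left, z up, the work surface at z = 0. Lengths are in m, angles in rad, forces in N, time in s.
With the tool pointing down it reaches from about 0.25 to 0.725 m from the base axis. Payload 4 kg.
Tool frame: the origin (TCP) lies midway between the tips of the shut fingers; the grasp point (between the pads) lies 19 mm behind it; z points along the fingers, y is the line along which they close (so a half turn about z gives the same grasp; the last joint's range is limited). The gripper opens to 85 mm and grips with 20 to 120 N. Pads are 22 mm wide; open, the fingers measure 114 mm over their backs; the gripper's body (76 mm by 85 mm) begins 54 mm behind the grasp point. The pads swing forward as they close: fully open they stand 13 mm farther back than shut.
Start: joints at [-1.196, 0.241, 0.005, 1.335, 0, 1.571], TCP at [0.183, -0.465, 0.231] pointing down, gripper open.
Joint ranges: [-2.72, 2.72], [-1.05, 1.87], [-1.09, 1.28], [-1.99, 2.15], [-1.42, 1.44], [-3.14, 3.14]. Speed limits (rad/s): [2.79, 2.79, 3.14, 3.14, 3.14, 3.14].

### API

Orientations are given as a unit quaternion [x, y, z, w].
In Python, from workcell import bot gives the robot as it stands.
- The arm moves only by the tool play_rows, never from a script. Its argument "moves" is a list of rows, each a list of 3 entries, a list of its own where there are three numbers: the opening, from -1 (shut) to 1 (fully open), then the shift along the tool's x, y, z in cm, then the turn, a rotation vector about the tool's x, y, z in rad. A call has 1 to 12 rows; each row shifts and turns the commanded pose from where the row before left it, along the tool's axes as they then stand; what a row does not reach is not made up. A row lasts 1/12 s, in which the tool goes at most 41.7 mm and 7.16 degrees, less where a joint would pass 70% of its speed; a pose out of reach is approached as far as the arm can. A call is refused whole if a number of a shift passes 4.17 or a number of a turn 0.125, either way. A call with a gripper value outside its range is refused whole. The fingers move at their own pace and stop on an object; the grip force is fixed at half the most. Time passes only in rows, so rows that do not move let the fingers close. It gives the time, the measured TCP pose, the force and the opening at its end, in the units of the state.
- bot.get_obs(): the state, without advancing time (a new reading comes with each control period).
- bot.camera(name): name is "scene" or "side" or "wrist"; returns (picture, depth): 400x640x3 uint8, red, green, blue; 400x640 float32, m along the optical axis (not along the pixel's ray), 0 where there is no reading.
- bot.camera_info(name): a dict with "K" (3x3 intrinsics, pixels), "k1" (the pictures are not rectified: a ray, as slopes to the right and down, at radius r is drawn at 1 + k1 r^2 times it, then the intrinsics apply), "world_from_camera" (4x4, takes a point from camera to world coordinates); the wrist camera has in their place "T_tool_cam" (4x4, takes a point from camera to tool coordinates, whose origin is the TCP and whose axes are the flange's). Camera axes: x right, y up, looking along -z (the intrinsics and any distortion apply to the point x, -y, -z); pixel columns grow to the right and rows downward; lengths in m; the calibration is good to about 2 mm. A picture is of the moment at which its call begins: read the wrist's pose just before it. camera_info takes no time and is no camera call.
- bot.job_done(): hands the job in, once; it reports no verdict.
The state is a dict: "clock": time; "joint_pos": joint angles; "joint_vel": joint speeds; "tau": joint torques, N m; "eef_pos": TCP position; "tool_rot": TCP orientation; "ft_force": force on the tool from outside, world axes, zero at the start; "ft_torque": the same for the moment, N m; "grip_width": finger opening in m.
Only numpy, scipy, OpenCV 4.12 (cv2) and the standard library are available. Lean on these libraries where they do the work, as an engineer would, in place of code of your own. Each camera call takes 0.05 s, during which the arm holds its last target. There are 200 camera calls.

### The job

The roller mixer still stands at the last user's speed: first slide its speed control all the way back to the stop end, then take every swab tube out of the white tray and lay each one in a groove between two rollers, lying fully down along the rollers. When all are loaded, slide the speed control up to the long mark on its scale. Last, start the run time: bring the loose stopwatch up against the front of the socket trunking at the back of the bench, press the plunger on its end fully home while the trunking backs it up, let it spring out again, and leave the stopwatch lying face up on the bench; leave the bottle, the jar and the label roll where they are.

Things in the scene. Friction and masses are not known exactly. Their poses are not given: they have to be found in the camera images.
- mixer: white fixed roller mixer, 290 (its x) by 290 (y) by 92 mm high; origin under its centre, x along the rollers, away from the robot, z up. Control block nearest the robot, 60 mm deep, top (the panel) 92 mm up; bearing block at the far end, 25 mm deep, 92 mm high; between them ten grey rollers, 21 mm thick, 203 mm long, axes 28 mm apart, tops 82 mm up. They stand still throughout (soft-start drive)
- roller_bed (a point): centre of the roller bed at the height of the axis of a tube resting in a groove (87 mm above the bench, 4.5 mm above the roller tops); axes as the mixer's. The 9 grooves run along x, 28 mm apart: y = 0, +-28, +-56, +-84, +-112 mm from here. 102 mm clear either way along x to the end blocks. Neighbouring grooves are too close for fingers beside a loaded tube: use every other, tube middle near x = 0
- speed (a joint): speed control: position (m) of the black slider grip along its slot in the control panel, 0 at the stop end (towards the mixer's -y), 0.10 at full speed (towards +y). The long mark on the scale is at 0.060; short ticks at 0, 0.020, 0.040, 0.080, 0.100. Stays where it is left; moving it takes about 1.5 N. Starts between 0.025 and 0.095
- speed_grip (a point): centre of the black slider grip, which measures 28 mm along the mixer's x, 17 mm along its y (the way it slides) and stands 28 mm above the panel; this point is 14 mm above the panel and 14 mm below the grip's top
- speed_mark (a point): where the centre of the slider grip must be when it is set to the long mark (14 mm above the panel, 10 mm to the mixer's +y of the middle of the slot)
- tray_floor (a point): centre of the inner floor of the white tray, 4 mm above the bench. The tray is fixed, open on top, 242 mm (its x) by 330 mm (its y) outside, 45 mm high, with walls 4 mm thick and a rim that stands out 8 mm. Three to five swab tubes lie in it roughly along its x, side by side
- tube0_mid (a point): middle of a closed swab tube, on its axis: clear plastic, white paper label, red hexagonal screw cap; 160 mm long, 20 mm thick all along (20 mm over the cap's flats, which check its rolling), 25 g. x axis along the tube to the cap. Starts lying in the tray, cap either way, its middle 10 mm above the tray floor. Three to five tubes are there; an absent one has no pose
- tube1_mid (a point): middle of a closed swab tube, on its axis: clear plastic, white paper label, red hexagonal screw cap; 160 mm long, 20 mm thick all along (20 mm over the cap's flats, which check its rolling), 25 g. x axis along the tube to the cap. Starts lying in the tray, cap either way, its middle 10 mm above the tray floor. Three to five tubes are there; an absent one has no pose
- tube2_mid (a point): middle of a closed swab tube, on its axis: clear plastic, white paper label, red hexagonal screw cap; 160 mm long, 20 mm thick all along (20 mm over the cap's flats, which check its rolling), 25 g. x axis along the tube to the cap. Starts lying in the tray, cap either way, its middle 10 mm above the tray floor. Three to five tubes are there; an absent one has no pose
- tube3_mid (a point): middle of a closed swab tube, on its axis: clear plastic, white paper label, red hexagonal screw cap; 160 mm long, 20 mm thick all along (20 mm over the cap's flats, which check its rolling), 25 g. x axis along the tube to the cap. Starts lying in the tray, cap either way, its middle 10 mm above the tray floor. Three to five tubes are there; an absent one has no pose
- tube4_mid (a point): middle of a closed swab tube, on its axis: clear plastic, white paper label, red hexagonal screw cap; 160 mm long, 20 mm thick all along (20 mm over the cap's flats, which check its rolling), 25 g. x axis along the tube to the cap. Starts lying in the tray, cap either way, its middle 10 mm above the tray floor. Three to five tubes are there; an absent one has no pose
- stopwatch_mid (a point): centre of the case of the loose grey stopwatch, lying on its back, display up: 86 mm (its x) by 54 mm (y) by 30 mm high, 160 g; this point is 15 mm above the bench. The steel plunger stands out of the middle of its -x end, which faces roughly towards the robot; the flat +x end is to be backed up by the trunking
- plunger_face (a point): centre of the outer face of the stopwatch's steel plunger, a round button 20 mm in diameter, 15 mm above the bench, 53 mm from the middle of the case when out; it is pressed along the stopwatch's +x
- plunger (a joint): how far the plunger is pressed in, m: 0 out, 0.006 fully home. It is sprung: it begins to move at 1.5 N and is fully home at 5 N, and springs out when let go. Sliding the unbacked stopwatch over the bench takes only 0.6 to 1.5 N, so it slips away rather than being pressed
- trunking: aluminium socket trunking fixed along the back of the bench, 70 mm deep (x), 1300 mm long (y), 45 mm high, parallel to the y axis; origin at the centre of its underside
- trunking_face (a point): the front face of the trunking (towards the robot), a flat upright face in the plane of this point, 15 mm above the bench
- disinfectant: bystander: white plastic bottle, 70 mm in diameter and 190 mm high, origin at the centre of its underside
- specimen_jar: bystander: clear specimen jar with a lid, 64 mm in diameter and 75 mm high, origin at the centre of its underside
- label_roll: bystander: roll of paper labels lying flat, 68 mm in diameter, 30 mm high, origin at the centre of its underside
Things that resemble listed ones, but are neither listed nor needed, are in the scene too. What is shaped like the part that bears tube0_mid but blue is not meant.

How it is judged:
By the outcome, as a careful person would: the job done as asked, in the order asked, and still so for the second after the job is handed in, with the robot touching nothing.
Of tube0, tube1, tube2, tube3, tube4 only 3 to 5 are there at a start; the rules pass over those that are not, and their reading is None.
At some moment in a run one of stopwatch may be knocked a few centimetres aside while the robot is not near it.
Once in a run the grip may slacken for a moment while it holds something.
It also fails if it takes over 210 s, if anything falls off the work surface, if the arm or the gripper's body presses on something with over 40 N, if the wrist force passes 120 N, or if a joint passes its speed limit or range.

## Working session

There is one attempt and no reset: what is moved stays moved. The work goes in short steps, Python scripts to look and compute and a tool call to move; the robot and the scene stay as the last step left them, time stands still between calls to the robot, and variables do not carry over. Pictures are saved under pics/ and viewed, on a budget of 14 in all, crops included, one or two more only if the job needs it, and the job is handed in when it is done.

Besides the shell and the picture viewer there is one more tool, called after "Call:" as name(argument=value, ...), one argument or row to a line, values as JSON. play_rows: Moves the arm, as the interface text tells. Its arguments: {"type":"object","properties":{"moves":{"type":"array"}},"required":["moves"]}

```bash
ls; mkdir -p pics
cat > h.py <<'E'
import numpy as np, cv2
from scipy.spatial.transform import Rotation as R
from workcell import bot
def cam(name):
    o=bot.get_obs(); im,d=bot.camera(name); i=bot.camera_info(name)
    if name=='wrist':
        T=np.eye(4);T[:3,:3]=R.from_quat(o['tool_rot']).as_matrix();T[:3,3]=o['eef_pos']
        T=T@np.array(i['T_tool_cam'])
    else: T=np.array(i['world_from_camera'])
    return im,d,dict(K=np.array(i['K']),k1=i['k1'],T=T)
def rays(c,uv):
    uv=np.asarray(uv,float).reshape(-1,1,2)
    n=cv2.undistortPoints(uv,c['K'],np.array([c['k1'],0,0,0,0.]))[:,0]
    dc=np.c_[n[:,0],-n[:,1],-np.ones(len(n))]
    return c['T'][:3,3],dc@c['T'][:3,:3].T
def onplane(c,uv,z):
    o,d=rays(c,uv); return o+d*((z-o[2])/d[:,2])[:,None]
def depthpts(c,uv,d):
    o,r=rays(c,uv); uv=np.asarray(uv,int).reshape(-1,2)
    return o+r*d[uv[:,1],uv[:,0]][:,None]
def proj(c,p):
    q=(np.atleast_2d(p)-c['T'][:3,3])@c['T'][:3,:3]; a=q[:,:2]/-q[:,2:]*[1,-1]
    a=a*(1+c['k1']*(a**2).sum(1,keepdims=True)); return a@c['K'][:2,:2].T+c['K'][:2,2]
def save(im,n): cv2.imwrite('pics/'+n,cv2.cvtColor(im,cv2.COLOR_RGB2BGR))
def st():
    o=bot.get_obs(); print({k:np.round(o[k],4).tolist() for k in ('clock','joint_pos','eef_pos','tool_rot','ft_force','grip_width')})
E
python3 - <<'E'
from h import *
st()
for n in('scene','side','wrist'):
    im,d,c=cam(n); save(im,n+'0.png'); np.savez('pics/'+n+'0.npz',im=im,d=d,**c); print(n,np.round(c['T'],3).tolist(),c['K'].tolist(),c['k1'],(d>0).mean())
E
```

```text
pics
{'clock': 0.0, 'joint_pos': [-1.196, 0.2414, 0.0037, 1.3352, 0.0, 1.5708], 'eef_pos': [0.1828, -0.4647, 0.2304], 'tool_rot': [0.9825, 0.1863, -0.0002, -0.001], 'ft_force': [-0.1037, 0.4465, 0.0371], 'grip_width': 0.0855}
scene [[-0.022, -0.573, 0.819, 1.975], [1.0, -0.008, 0.021, 0.023], [-0.006, 0.82, 0.573, 1.095], [0.0, 0.0, 0.0, 1.0]] [[410.16035436608064, 0.0, 315.69271352436897], [0.0, 410.16035436608064, 201.37366525508043], [0.0, 0.0, 1.0]] -0.05651242252089309 0.9800078125
side [[-0.964, 0.142, -0.223, 0.245], [-0.264, -0.592, 0.762, 1.019], [-0.024, 0.793, 0.608, 0.888], [0.0, 0.0, 0.0, 1.0]] [[408.96114572483623, 0.0, 311.52952880539686], [0.0, 408.96114572483623, 198.36676884730798], [0.0, 0.0, 1.0]] -0.0332947781394835 0.99587109375
wrist [[0.366, 0.884, 0.292, 0.258], [-0.931, 0.347, 0.114, -0.436], [-0.0, -0.313, 0.95, 0.372], [0.0, 0.0, 0.0, 1.0]] [[327.40779904580455, 0.0, 321.92286078084487], [0.0, 327.40779904580455, 196.4069787852125], [0.0, 0.0, 1.0]] -0.046251010800121145 0.9958515625
```

View pics/scene0.png

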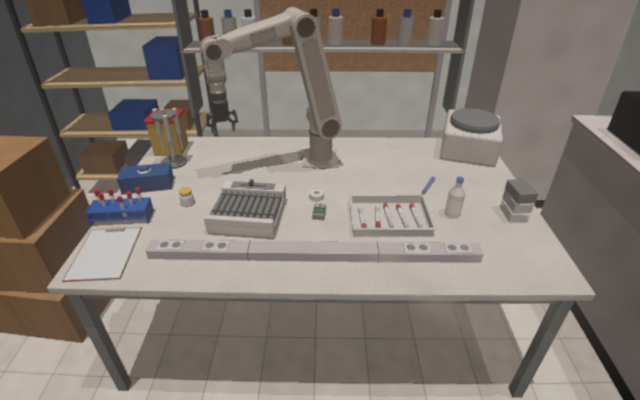

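View pics/side0.png

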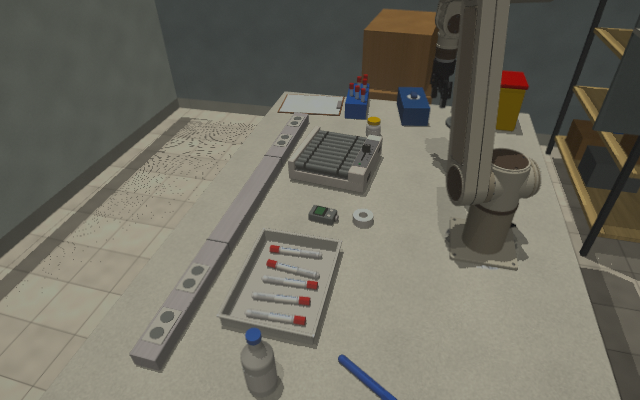

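The scene view shows the mixer at about (248,208), the tray with five red-capped tubes at (390,215), the stopwatch at (319,211), the label roll at (316,195), the jar at (186,197), the bottle at (455,197) and the trunking at y≈250.

Look-alikes for a tube:
- the tubes in the blue rack at (120,205), and the blue pen at (428,185): not in the tray, so not meant
- the five red-capped tubes in the tray: chosen

Next I'll take coarse positions from the depth data.

Run:
```python
from h import *
P=[];C=[]
for n in('scene','side'):
    f=np.load(f'pics/{n}0.npz'); c=dict(K=f['K'],k1=float(f['k1']),T=f['T']); im,d=f['im'],f['d']
    v,u=np.mgrid[0:400,0:640]; uv=np.c_[u.ravel(),v.ravel()]
    p=depthpts(c,uv,d); ok=(d.ravel()>0); col=im.reshape(-1,3).astype(int)
    rect=lambda m:[ (np.round(x[0],3),np.round(x[1],3),round(x[2],1)) for x in [cv2.minAreaRect(p[m][:,:2].astype(np.float32))]]
    bench=ok&(abs(p[:,2])<.02)&(p[:,0]>.2)&(p[:,0]<.6)&(abs(p[:,1])<.5); print(n,'bench z',np.median(p[bench][:,2]))
    mx=ok&(p[:,2]>.075)&(p[:,2]<.1)&(p[:,1]>-.5)&(p[:,1]<-.1)&(p[:,0]>.2)&(p[:,0]<.7); print('mixer',rect(mx), np.percentile(p[mx],[1,99],axis=0).round(3).tolist())
    tr=ok&(p[:,2]>.035)&(p[:,2]<.06)&(p[:,1]>.05)&(p[:,1]<.5)&(p[:,0]>.2)&(p[:,0]<.66);print('tray',rect(tr),np.percentile(p[tr],[1,99],axis=0).round(3).tolist())
    red=((col[:,0]>130)&(col[:,1]<70)&(col[:,2]<70)).reshape(400,640).astype(np.uint8)
    k,l,s,ce=cv2.connectedComponentsWithStats(red)
    for j in range(1,k):
        if s[j,4]>5:
            q=onplane(c,ce[j],.014)[0]; print('red',ce[j].round(1),s[j,4],q.round(3))
    tk=ok&(p[:,2]>.03)&(p[:,2]<.06)&(p[:,0]>.55)&(p[:,0]<.9)&(abs(p[:,1])<.6); 
    for y in(-.4,-.1,.1,.4):
        m=tk&(abs(p[:,1]-y)<.03); print('trunk',y,np.percentile(p[m][:,0],[2,98]).round(3) if m.any() else None)
    sw=ok&(p[:,2]>.02)&(p[:,2]<.04)&(p[:,1]>-.12)&(p[:,1]<.1)&(p[:,0]>.25)&(p[:,0]<.65)
    pk=np.zeros((400,640),np.uint8); pk.ravel()[sw]=1
    k,l,s,ce=cv2.connectedComponentsWithStats(pk)
    for j in range(1,k):
        if s[j,4]>20: print('low obj',s[j],rect(l.ravel()==j),p[l.ravel()==j].mean(0).round(3))
```

```text
scene bench z 0.000662154566161588
mixer [(array([ 0.532, -0.316]), array([0.293, 0.304]), 84.4)] [[0.39, -0.454, 0.075], [0.686, -0.169, 0.096]]
tray [(array([0.536, 0.308]), array([0.251, 0.345]), 0.7)] [[0.413, 0.136, 0.035], [0.66, 0.48, 0.05]]
red [179.3 110.6] 22 [-0.643 -0.976  0.014]
red [148.2 118.6] 37 [-0.51  -1.145  0.014]
red [171.5 119.7] 6 [-0.492 -0.982  0.014]
red [136.7 188.2] 10 [ 0.329 -0.896  0.014]
red [109.7 189.6] 7 [ 0.342 -1.028  0.014]
red [ 95.7 190.6] 7 [ 0.352 -1.095  0.014]
red [ 99.5 194. ] 10 [ 0.382 -1.062  0.014]
red [127.7 192.4] 7 [ 0.366 -0.927  0.014]
trunk -0.4 [0.572 0.817]
trunk -0.1 [0.745 0.817]
trunk 0.1 [0.747 0.817]
trunk 0.4 [0.657 0.818]
low obj [309 189  15  10 107] [(array([ 0.38 , -0.016]), array([0.073, 0.067]), 27.8)] [ 0.383 -0.016  0.028]
low obj [312 203  14  14 151] [(array([ 0.506, -0.002]), array([0.053, 0.107]), 85.0)] [ 0.515 -0.001  0.029]
side bench z -0.001589882105763496
mixer [(array([ 0.529, -0.31 ]), array([0.295, 0.292]), 84.4)] [[0.378, -0.447, 0.075], [0.676, -0.157, 0.094]]
tray [(array([0.535, 0.309]), array([0.252, 0.348]), 0.2)] [[0.409, 0.14, 0.035], [0.66, 0.481, 0.048]]
red [513.2  78.3] 306 [-0.245 -1.41   0.014]
red [274.1 246.5] 22 [0.613 0.185 0.014]
red [271.6 261.2] 27 [0.6   0.245 0.014]
red [311.9 282.5] 30 [0.463 0.294 0.014]
red [304.  298.4] 32 [0.469 0.352 0.014]
red [299.3 317.7] 35 [0.464 0.415 0.014]
trunk -0.4 [0.742 0.81 ]
trunk -0.1 [0.742 0.809]
trunk 0.1 [0.742 0.81 ]
trunk 0.4 [0.653 0.809]
low obj [308 205  30  16 301] [(array([0.502, 0.003]), array([0.058, 0.095]), 82.0)] [0.504 0.006 0.027]
low obj [353 209  21  15 222] [(array([ 0.375, -0.012]), array([0.066, 0.069]), 38.2)] [ 0.375 -0.009  0.027]
```

Call:
play_rows(
  moves=[
    [1,[0,0,0],[0,0,0.118]],
    [1,[0,0,0],[0,0,0.118]],
    [1,[0,0,0],[0,0,0.118]],
    [1,[0,0,0],[0,0,0.118]],
    [1,[3.1,-2.25,0],[0,0,0]],
    [1,[3.1,-2.25,0],[0,0,0]],
    [1,[3.1,-2.25,0],[0,0,0]],
    [1,[3.1,-2.25,0],[0,0,0]],
    [1,[3.1,-2.25,0],[0,0,0]],
    [1,[3.1,-2.25,0],[0,0,0]],
    [1,[3.1,-2.25,0],[0,0,0]],
    [1,[3.1,-2.25,0],[0,0,0]],
  ],
)

```text
clock: 1.15
eef_pos: [0.4486, -0.3088, 0.231]
tool_rot: [0.999, -0.049, -0.0, -0.0]
ft_force: [0.3, -0.9, 0.1]
grip_width: 0.0852
```

Call:
play_rows(
  moves=[
    [1,[0,0,0],[0,0,0]],
    [1,[0,0,0],[0,0,0]],
  ],
)

```text
clock: 1.32
eef_pos: [0.4486, -0.3087, 0.2305]
tool_rot: [0.999, -0.046, -0.001, -0.0]
ft_force: [-0.3, -0.4, 1.0]
grip_width: 0.0852
```

Run:
```python
from h import *
st()
im,d,c=cam('wrist'); save(im,'w1.png'); np.savez('pics/w1.npz',im=im,d=d,**c); print(c['T'][:3,3])
```

```text
{'clock': 1.3167, 'joint_pos': [-0.6025, 0.331, 0.1259, 1.3672, -0.0002, 2.632], 'eef_pos': [0.4486, -0.3087, 0.2305], 'tool_rot': [0.9989, -0.0465, -0.0007, -0.0003], 'ft_force': [-0.2778, -0.3541, 1.0179], 'grip_width': 0.0852}
[ 0.52926984 -0.31678839  0.37205153]
```

View pics/w1.png

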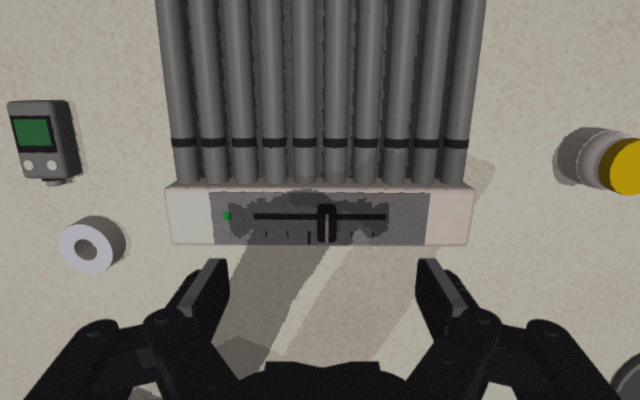

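The wrist view shows the panel slot from (254,216) to (386,216). The black grip is at (327,222), the long tick at (309,237), and the stopwatch at (45,140) with its plunger at (55,182).

```bash
cat >> h.py <<'E'
def load(n):
    f=np.load(f'pics/{n}.npz'); return f['im'],f['d'],dict(K=f['K'],k1=float(f['k1']),T=f['T'])
def allpts(c,d):
    v,u=np.mgrid[0:400,0:640]; return depthpts(c,np.c_[u.ravel(),v.ravel()],d).reshape(400,640,3)
def rot2(yaw): return np.array([[np.cos(yaw),-np.sin(yaw)],[np.sin(yaw),np.cos(yaw)]])
E
python3 - <<'E'
from h import *
im,d,c=load('w1'); p=allpts(c,d); g=im.astype(int).sum(2)
# panel block mask by height
blk=((p[...,2]>.084)&(p[...,2]<.1)&(d>0)).astype(np.uint8); blk[:180]=0; blk[250:]=0
r=cv2.minAreaRect(p[blk>0][:,:2].astype(np.float32)); print('block',r, 'z',np.median(p[blk>0][:,2]))
# front edge & end edges: fit
vv,uu=np.nonzero(blk); 
lo=[(u,vv[uu==u].max()) for u in range(200,440,4)]; q=onplane(c,np.array(lo),.092); print('front edge fit yaw of y axis',np.degrees(np.arctan2(*-np.polyfit(q[:,1],q[:,0],1)[:1],1)),np.polyfit(q[:,1],q[:,0],1))
top=(p[...,2]>.108)&(p[...,2]<.13)&(d>0); top[:180]=0; top[260:]=0
vv,uu=np.nonzero(top); print('grip top px',uu.min(),uu.max(),vv.min(),vv.max(),len(uu), p[top].mean(0), cv2.minAreaRect(p[top][:,:2].astype(np.float32)))
# slot
dark=(g[214:219,240:400]<150).mean(0)>.4; u=np.nonzero(dark)[0]+240; print('slot',u.min(),u.max(), onplane(c,[[u.min(),216],[u.max(),216]],.092))
print(np.array(g[238,250:390]).tolist())
print('ticks',onplane(c,[[266,234],[287,234],[309,236],[351,234],[373,234]],.092))
# roller bands: edges of roller along y at row 142
m=g[142,160:490]; print(m.tolist())
E
```

```text
block ((0.41566574573516846, -0.30367395281791687), (0.2877332866191864, 0.059550508856773376), 84.36551666259766) z 0.09137995341787147
front edge fit yaw of y axis -5.60686786418674 [0.09817188 0.41817059]
grip top px 316 336 208 242 672 [ 0.41975428 -0.30997934  0.11800912] ((0.4178454875946045, -0.3100271224975586), (0.017036082223057747, 0.02816842682659626), 84.39884185791016)
slot 254 386 [[ 0.42392777 -0.24430713  0.092     ]
 [ 0.41254483 -0.36535627  0.092     ]]
[215, 208, 210, 200, 208, 205, 218, 214, 210, 202, 202, 206, 203, 199, 197, 206, 203, 205, 211, 206, 213, 204, 207, 212, 215, 206, 211, 210, 204, 204, 197, 199, 203, 207, 211, 213, 209, 206, 205, 206, 209, 216, 215, 211, 196, 202, 197, 205, 206, 203, 208, 203, 201, 206, 206, 205, 201, 153, 83, 78, 139, 185, 205, 201, 203, 199, 173, 98, 59, 72, 50, 30, 42, 41, 99, 215, 293, 257, 150, 71, 60, 51, 40, 54, 58, 69, 133, 178, 193, 205, 205, 205, 208, 210, 193, 192, 201, 200, 200, 207, 199, 209, 277, 313, 322, 322, 317, 314, 312, 315, 325, 325, 328, 328, 323, 316, 310, 297, 297, 296, 290, 271, 265, 272, 285, 282, 291, 287
[... 984 characters left out ...]
88, 85, 86, 92, 88, 89, 87, 89, 89, 91, 87, 93, 92, 96, 93, 74, 78, 69, 80, 82, 165, 189, 213, 212, 172, 144, 102, 67, 52, 67, 78, 92, 82, 94, 93, 92, 98, 95, 86, 95, 88, 90, 96, 97, 80, 94, 93, 80, 78, 78, 102, 180, 162, 138, 131, 130, 107, 79, 58, 74, 82, 49, 84, 85, 89, 101, 83, 85, 98, 87, 96, 81, 99, 101, 82, 91, 88, 85, 87, 85, 84, 102, 104, 124, 119, 96, 81, 55, 71, 56, 56, 48, 59, 82, 85, 71, 74, 79, 76, 93, 90, 76, 79, 90, 79, 104, 95, 77, 60, 69, 85, 67, 111, 111, 116, 107, 90, 58, 44, 47, 61, 60, 77, 58, 76, 81, 76, 66, 69, 93, 98, 87, 94, 94, 101, 94, 82, 80, 74, 94, 110, 225, 420, 502, 508, 516, 516, 507, 501, 500, 497, 495, 494, 499, 496, 505, 498, 485, 492, 491, 497, 495, 500]
```

Call:
play_rows(
  moves=[
    [0,[-3.05,0.42,0],[0,0,0.005]],
    [0,[0,0,3.5],[0,0,0]],
    [0,[0,0,3.5],[0,0,0]],
    [0,[0,0,3.5],[0,0,0]],
    [0,[0,0,2.85],[0,0,0]],
    [0,[0,0,0],[0,0,0]],
    [-1,[0,0,0],[0,0,0]],
    [-1,[0,0,0],[0,0,0]],
    [-1,[0,0,0],[0,0,0]],
    [-1,[0,0,0],[0,0,0]],
    [-1,[0,0,0],[0,0,0]],
    [-1,[0,0,0],[0,0,0]],
  ],
)

```text
clock: 2.37
eef_pos: [0.4169, -0.3125, 0.0998]
tool_rot: [0.999, -0.051, 0.001, 0.001]
ft_force: [-5.4, 0.2, 6.4]
grip_width: 0.0157
```

Call:
play_rows(
  moves=[
    [-1,[0,1.0,0],[0,0,0]],
    [-1,[0,1.0,0],[0,0,0]],
    [-1,[0,1.0,0],[0,0,0]],
    [-1,[0,1.0,0],[0,0,0]],
    [-1,[0,0.6,0],[0,0,0]],
    [-1,[0,0,0],[0,0,0]],
  ],
)

```text
clock: 2.87
eef_pos: [0.4128, -0.3533, 0.0997]
tool_rot: [0.999, -0.05, 0.002, -0.005]
ft_force: [-1.3, 13.3, 13.2]
grip_width: 0.0157
```

Call:
play_rows(
  moves=[
    [-1,[0,0.2,0],[0,0,0]],
    [-1,[0,0,0],[0,0,0]],
  ],
)

```text
clock: 3.03
eef_pos: [0.4128, -0.3534, 0.0998]
tool_rot: [0.999, -0.049, 0.002, -0.006]
ft_force: [-0.6, 17.6, 14.0]
grip_width: 0.0157
```

Call:
play_rows(
  moves=[
    [0,[0,-0.3,0],[0,0,0]],
    [0,[0,0,0],[0,0,0]],
    [0,[0,0,0],[0,0,0]],
    [0,[0,0,-3.8],[0,0,0]],
    [0,[0,0,-3.8],[0,0,0]],
    [0,[0,0,-3.8],[0,0,0]],
    [1,[0,0,-3.8],[0,0,-0.098]],
    [1,[0.23,-4.1,0],[0,0,0]],
    [1,[0.23,-4.1,0],[0,0,0]],
    [1,[0.23,-4.1,0],[0,0,0]],
    [1,[0.23,-4.1,0],[0,0,0]],
    [1,[0.23,-4.1,0],[0,0,0]],
  ],
)

```text
clock: 4.03
eef_pos: [0.4247, -0.1503, 0.2503]
tool_rot: [1.0, -0.003, 0.001, 0.0]
ft_force: [1.2, 1.0, 0.1]
grip_width: 0.0853
```

Call:
play_rows(
  moves=[
    [1,[0.23,-4.1,0],[0,0,0]],
    [1,[0.23,-4.1,0],[0,0,0]],
    [1,[0.23,-4.1,0],[0,0,0]],
    [1,[0.23,-4.1,0],[0,0,0]],
    [1,[0.23,-4.1,0],[0,0,0]],
    [1,[0.23,-4.1,0],[0,0,0]],
    [1,[0.23,-4.1,0],[0,0,0]],
    [1,[0.23,-4.1,0],[0,0,0]],
    [1,[0.23,-4.1,0],[0,0,0]],
    [1,[0.23,-4.1,0],[0,0,0]],
    [1,[0.23,-4.1,0],[0,0,0]],
    [1,[0,0,0],[0,0,0]],
  ],
)

```text
clock: 5.03
eef_pos: [0.4439, 0.1354, 0.2686]
tool_rot: [0.992, 0.104, -0.006, -0.067]
ft_force: [-0.1, 0.4, 0.3]
grip_width: 0.0853
```

Run:
```python
from h import *
st()
im,d,c=cam('wrist'); save(im,'w2.png'); np.savez('pics/w2.npz',im=im,d=d,**c); print(c['T'][:3,3])
```

```text
{'clock': 5.0333, 'joint_pos': [0.2081, 0.1516, -0.0163, 1.4015, 0.1348, 3.1406], 'eef_pos': [0.4439, 0.1354, 0.2686], 'tool_rot': [0.9923, 0.1042, -0.0063, -0.0671], 'ft_force': [-0.1327, 0.4269, 0.31], 'grip_width': 0.0853}
[0.52671365 0.13279438 0.40914534]
```

View pics/w2.png

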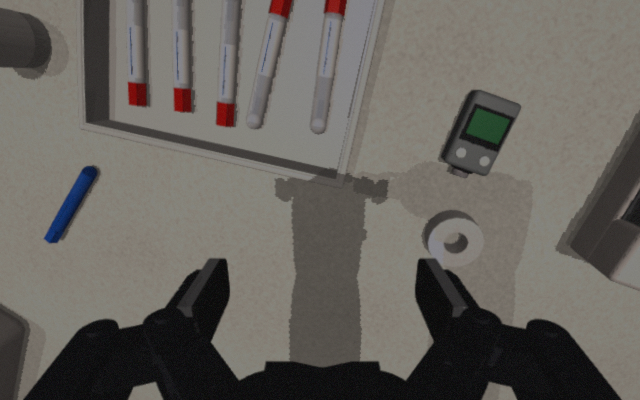

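The wrist view is tilted because joint 6 hit its limit. All five tubes are visible at (137,60), (182,60), (228,60), (268,60) and (328,60). I'll flip the tool half a turn and keep that orientation from here on.

```bash
cat >> h.py <<'E'
def go(x,y,z,yaw,o=None):
    """shift (cm) in the current tool frame and turn needed (rad) to reach the tool-down pose, yaw= direction of tool x"""
    o=o or bot.get_obs(); Rc=R.from_quat(o['tool_rot']); Rd=R.from_euler('z',yaw)*R.from_euler('x',np.pi)
    print('shift cm',np.round(Rc.inv().apply(np.array([x,y,z])-o['eef_pos'])*100,2),'shift in final frame',np.round(Rd.inv().apply(np.array([x,y,z])-o['eef_pos'])*100,2),'turn',np.round((Rc.inv()*Rd).as_rotvec(),4))
E
python3 - <<'E'
from h import *
go(.55,.30,.25,.2093)
E
```

```text
shift cm [ 13.84 -13.68   3.66] shift in final frame [ 13.86 -14.02   1.81] turn [-0.133  -0.0004 -0.0017]
```

Call:
play_rows(
  moves=[
    [1,[0,0,0],[0,0,-0.12]],
    [1,[0,0,0],[-0.12,0,0]],
    [1,[0,0,0],[0,0,-0.12]],
    [1,[0,0,0],[0,0,-0.12]],
    [1,[0,0,0],[0,0,-0.12]],
    [1,[0,0,0],[0,0,-0.12]],
    [1,[0,0,0],[0,0,-0.12]],
    [1,[0,0,0],[0,0,-0.12]],
    [1,[0,0,0],[0,0,-0.12]],
    [1,[0,0,0],[0,0,-0.12]],
    [1,[0,0,0],[0,0,-0.12]],
    [1,[0,0,0],[0,0,-0.12]],
  ],
)

```text
clock: 6.08
eef_pos: [0.443, 0.1323, 0.2675]
tool_rot: [0.722, 0.692, 0.009, -0.002]
ft_force: [-0.7, 0.1, 0.3]
grip_width: 0.0853
```

Call:
play_rows(
  moves=[
    [1,[0,0,0],[0,0,-0.12]],
    [1,[0,0,0],[0,0,-0.12]],
    [1,[0,0,0],[0,0,-0.12]],
    [1,[0,0,0],[0,0,-0.12]],
    [1,[0,0,0],[0,0,-0.12]],
    [1,[0,0,0],[0,0,-0.12]],
    [1,[0,0,0],[0,0,-0.12]],
    [1,[0,0,0],[0,0,-0.12]],
    [1,[0,0,0],[0,0,-0.12]],
    [1,[0,0,0],[0,0,-0.12]],
    [1,[0,0,0],[0,0,-0.12]],
    [1,[0,0,0],[0,0,0]],
  ],
)

```text
clock: 7.08
eef_pos: [0.4429, 0.1324, 0.2675]
tool_rot: [0.147, 0.989, 0.009, 0.004]
ft_force: [1.0, 0.8, 1.2]
grip_width: 0.0853
```

Run:
```python
from h import *
st()
go(.55,.30,.25,np.pi)
```

```text
{'clock': 7.0833, 'joint_pos': [0.2823, 0.1409, -0.025, 1.391, 0.0125, 0.5785], 'eef_pos': [0.4429, 0.1324, 0.2675], 'tool_rot': [0.1475, 0.989, 0.0086, 0.0037], 'ft_force': [0.9697, 0.757, 1.2369], 'grip_width': 0.0853}
shift cm [-5.35 19.12  2.12] shift in final frame [-10.71  16.76   1.75] turn [ 0.0172  0.0074 -0.2961]
```

Call:
play_rows(
  moves=[
    [1,[0,0,0],[0.017,0.007,-0.08]],
    [1,[0,0,0],[0,0,-0.108]],
    [1,[0,0,0],[0,0,-0.108]],
    [1,[-2.14,3.35,0.35],[0,0,0]],
    [1,[-2.14,3.35,0.35],[0,0,0]],
    [1,[-2.14,3.35,0.35],[0,0,0]],
    [1,[-2.14,3.35,0.35],[0,0,0]],
    [1,[-2.14,3.35,0.35],[0,0,0]],
    [1,[0,0,0],[0,0,0]],
    [1,[0,0,0],[0,0,0]],
  ],
)

```text
clock: 7.92
eef_pos: [0.5501, 0.3018, 0.2467]
tool_rot: [0.001, 1.0, -0.0, -0.003]
ft_force: [-0.1, 0.3, -0.5]
grip_width: 0.0854
```

Run:
```python
from h import *
st()
im,d,c=cam('wrist'); save(im,'w3.png'); np.savez('pics/w3.npz',im=im,d=d,**c); print(c['T'][:3,3])
```

```text
{'clock': 7.9167, 'joint_pos': [0.5008, 0.5049, 0.4313, 1.5025, 0.0019, 0.5024], 'eef_pos': [0.5501, 0.3018, 0.2467], 'tool_rot': [0.0008, 1.0, -0.0004, -0.0028], 'ft_force': [-0.0623, 0.3, -0.5357], 'grip_width': 0.0854}
[0.47050911 0.30146458 0.38885394]
```

View pics/w3.png

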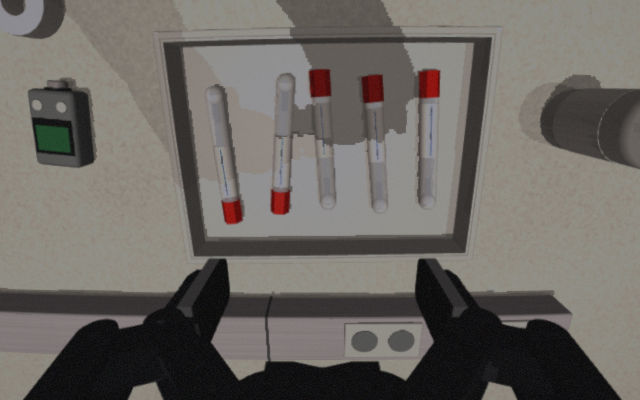

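The wrist view shows the whole tray. The five tubes are at about (225,155), (282,145), (324,138), (376,143) and (429,138). The stopwatch is at (60,125) with its plunger up at (62,84).

```bash
cat >> h.py <<'E'
def tubes(im,d,c,zlo,zhi,zax,box,show=True):
    p=allpts(c,d); x0,x1,y0,y1=box
    m=((p[...,2]>zlo)&(p[...,2]<zhi)&(d>0)&(p[...,0]>x0)&(p[...,0]<x1)&(p[...,1]>y0)&(p[...,1]<y1)).astype(np.uint8)
    m=cv2.morphologyEx(m,cv2.MORPH_OPEN,np.ones((3,3),np.uint8)); k,l,s,ce=cv2.connectedComponentsWithStats(m); out=[]
    for j in range(1,k):
        if s[j,4]<300: continue
        v,u=np.nonzero(l==j); q=onplane(c,np.c_[u,v],zax)[:,:2]
        (cx,cy),(w,h),a=cv2.minAreaRect(q.astype(np.float32)); a=np.radians(a+(0 if w>h else 90)); a=(a+np.pi/2)%np.pi-np.pi/2
        out.append((cx,cy,a)); print(f'tube mid {cx:.4f} {cy:.4f} yaw {a:.3f} L {max(w,h):.3f} W {min(w,h):.3f} px {ce[j].round()} z {np.percentile(p[l==j][:,2],90):.4f}')
    return out
E
python3 - <<'E'
from h import *
im,d,c=load('w3'); tubes(im,d,c,.013,.034,.014,(.43,.64,.155,.465))
p=allpts(c,d)
m=(p[...,2]>.036)&(p[...,2]<.06)&(d>0)&(p[...,1]>.1)&(p[...,1]<.5)&(p[...,0]<.67); m[:, :140]=0
print('tray',cv2.minAreaRect(p[m][:,:2].astype(np.float32)), 'floor z',np.median(p[130:140,240:265,2]))
sw=(p[...,2]>.022)&(p[...,2]<.04)&(d>0); sw[:,110:]=0; sw[:70]=0; sw[180:]=0
print('sw',cv2.minAreaRect(p[sw][:,:2].astype(np.float32)),p[sw].mean(0))
t=(p[...,2]>.04)&(p[...,2]<.055)&(d>0)&(p[...,0]>.7); v,u=np.nonzero(t); 
for y in(.0,.1,.2,.3,.4,.5):
    q=p[t&(abs(p[...,1]-y)<.01)]; print('trunk front',y,np.percentile(q[:,0],[1,3]).round(4) if len(q) else None)
E
```

```text
tube mid 0.5285 0.3013 yaw 0.055 L 0.161 W 0.023 px [323. 136.] z 0.0237
tube mid 0.5286 0.4232 yaw 0.093 L 0.161 W 0.023 px [428. 136.] z 0.0235
tube mid 0.5341 0.2538 yaw -0.079 L 0.163 W 0.023 px [282. 145.] z 0.0237
tube mid 0.5341 0.3627 yaw 0.107 L 0.161 W 0.023 px [375. 140.] z 0.0236
tube mid 0.5464 0.1863 yaw 0.060 L 0.164 W 0.023 px [223. 156.] z 0.0238
tray ((0.537987470626831, 0.30699557065963745), (0.25467079877853394, 0.34241384267807007), 0.8155697584152222) floor z 0.0031954389671736694
sw ((0.5033130645751953, -0.0004719048738479614), (0.05565875396132469, 0.09578955918550491), 82.52104187011719) [0.50479557 0.00273694 0.02916892]
trunk front 0.0 [0.7427 0.7427]
trunk front 0.1 None
trunk front 0.2 [0.7434 0.744 ]
trunk front 0.3 [0.7434 0.7438]
trunk front 0.4 [0.7436 0.7446]
trunk front 0.5 None
```

Call:
play_rows(
  moves=[
    [0.2,[0.12,-3.85,0],[0,0.005,0]],
    [-0.1,[0.12,-3.85,0],[0,0,0]],
    [-0.18,[0.12,-3.85,0],[0,0,-0.06]],
    [-0.18,[0,0,3.9],[0,0,0]],
    [-0.18,[0,0,3.9],[0,0,0]],
    [-0.18,[0,0,3.9],[0,0,0]],
    [-0.18,[0,0,3.9],[0,0,0]],
    [-0.18,[0,0,3.9],[0,0,0]],
    [-0.18,[0,0,2.0],[0,0,0]],
    [-0.18,[0,0,0],[0,0,0]],
  ],
)

```text
clock: 8.8
eef_pos: [0.5399, 0.1828, 0.0313]
tool_rot: [-0.028, 1.0, -0.0, -0.008]
ft_force: [-0.4, 0.1, -0.9]
grip_width: 0.035
```

Run:
```python
from h import *
st(); go(.5464,.1863,.009,np.pi+.06)
```

```text
{'clock': 8.8, 'joint_pos': [0.3246, 0.5465, -0.0893, 0.9498, 0.0036, 0.2683], 'eef_pos': [0.5399, 0.1828, 0.0313], 'tool_rot': [-0.0281, 0.9996, -0.0004, -0.0076], 'ft_force': [-0.4078, 0.1486, -0.9332], 'grip_width': 0.035}
shift cm [-0.7   0.31  2.22] shift in final frame [-0.67  0.31  2.23] turn [-0.0004 -0.0153 -0.0037]
```

Call:
play_rows(
  moves=[
    [-0.18,[-0.7,0.31,0],[0,-0.015,-0.004]],
    [-0.18,[0,0,2.2],[0,0,0]],
    [-0.18,[0,0,0],[0,0,0]],
    [-1,[0,0,0],[0,0,0]],
    [-1,[0,0,0],[0,0,0]],
    [-1,[0,0,0],[0,0,0]],
    [-1,[0,0,0],[0,0,0]],
    [-1,[0,0,0],[0,0,0]],
  ],
)

```text
clock: 9.47
eef_pos: [0.553, 0.1897, 0.0158]
tool_rot: [-0.032, 0.999, 0.002, 0.006]
ft_force: [-1.7, -1.3, 5.8]
grip_width: 0.0161
```

Run:
```python
from h import *
st(); go(.5421,-.3724,.2,np.pi-.098)
```

```text
{'clock': 9.4667, 'joint_pos': [0.3307, 0.5708, -0.094, 0.8935, -0.0003, 0.2673], 'eef_pos': [0.553, 0.1897, 0.0158], 'tool_rot': [-0.0317, 0.9995, 0.0017, 0.006], 'ft_force': [-1.6647, -1.3325, 5.7909], 'grip_width': 0.0161}
shift cm [  4.42 -55.98 -18.65] shift in final frame [ -4.42 -56.05 -18.42] turn [0.004  0.0119 0.1614]
```

Call:
play_rows(
  moves=[
    [-0.18,[0,0,0],[0,0,0]],
    [-0.18,[0,0,0],[0,0,0]],
    [-0.18,[0,0,0],[0,0,0]],
  ],
)

```text
clock: 9.72
eef_pos: [0.5519, 0.1897, 0.0136]
tool_rot: [-0.032, 0.999, 0.002, 0.005]
ft_force: [-0.6, -0.0, -0.2]
grip_width: 0.0349
```

Call:
play_rows(
  moves=[
    [-0.18,[0,0,0],[0,0,0]],
    [-0.18,[0,0,0],[0,0,0]],
  ],
)

```text
clock: 9.88
eef_pos: [0.5515, 0.1895, 0.0129]
tool_rot: [-0.032, 0.999, 0.001, 0.004]
ft_force: [-0.2, 0.7, 0.1]
grip_width: 0.0347
```

Run:
```python
from h import *
st(); im,d,c=cam('wrist'); save(im,'w4.png'); np.savez('pics/w4.npz',im=im,d=d,**c)
tubes(im,d,c,.013,.034,.014,(.43,.64,.155,.465)); st()
```

```text
{'clock': 9.8833, 'joint_pos': [0.3309, 0.5745, -0.0962, 0.8915, 0.0001, 0.2671], 'eef_pos': [0.5515, 0.1895, 0.0129], 'tool_rot': [-0.0319, 0.9995, 0.0013, 0.0041], 'ft_force': [-0.2394, 0.6886, 0.1216], 'grip_width': 0.0347}
tube mid 0.5284 0.3043 yaw 0.073 L 0.162 W 0.027 px [573. 192.] z 0.0234
tube mid 0.5129 0.2570 yaw -0.078 L 0.122 W 0.022 px [482. 176.] z 0.0233
tube mid 0.5411 0.1888 yaw 0.049 L 0.153 W 0.023 px [322. 216.] z 0.0235
tube mid 0.5575 0.1627 yaw 0.065 L 0.026 W 0.018 px [273. 263.] z 0.0324
tube mid 0.5554 0.2154 yaw 0.065 L 0.029 W 0.018 px [370. 264.] z 0.0324
tube mid 0.5873 0.3612 yaw 0.417 L 0.071 W 0.017 px [629. 337.] z 0.0214
{'clock': 9.9333, 'joint_pos': [0.3309, 0.5746, -0.0963, 0.8915, 0.0001, 0.2671], 'eef_pos': [0.5514, 0.1895, 0.0129], 'tool_rot': [-0.0319, 0.9995, 0.0013, 0.004], 'ft_force': [-1.7936, 0.3159, -0.7161], 'grip_width': 0.035}
```

View pics/w4.png

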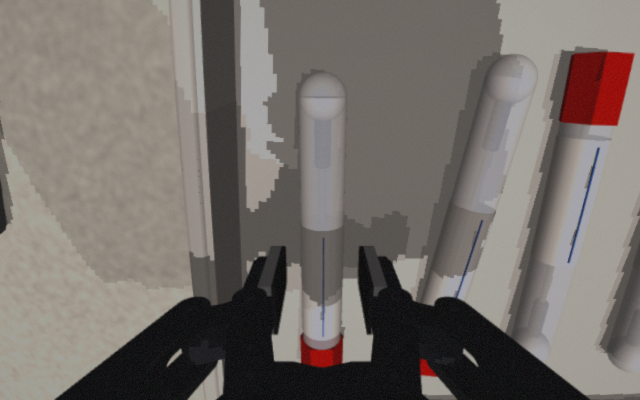

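The tool is centred over the first tube at (322,220), but the fingers closed too high on it. I'll go 4 mm lower and regrip.

Call:
play_rows(
  moves=[
    [-0.18,[0.5,0,0.4],[0,0,0]],
    [-0.18,[0,0,0],[0,0,0]],
    [-0.18,[0,0,0],[0,0,0]],
    [-0.18,[0,0,0],[0,0,0]],
  ],
)

```text
clock: 10.27
eef_pos: [0.5463, 0.1891, 0.0088]
tool_rot: [-0.032, 0.999, 0.001, 0.004]
ft_force: [0.3, -0.7, -0.4]
grip_width: 0.0352
```

Call:
play_rows(
  moves=[
    [-1,[0,0,0],[0,0,0]],
    [-1,[0,0,0],[0,0,0]],
    [-1,[0,0,0],[0,0,0]],
    [-1,[0,0,0],[0,0,0]],
    [-1,[0,0,0],[0,0,0]],
  ],
)

```text
clock: 10.68
eef_pos: [0.5469, 0.1893, 0.0093]
tool_rot: [-0.032, 0.999, 0.001, 0.005]
ft_force: [-0.7, 0.0, 2.2]
grip_width: 0.0175
```

Call:
play_rows(
  moves=[
    [-0.3,[0,0,0],[0,0,0]],
    [-0.3,[0,0,0.35],[0,0,0]],
    [-0.3,[0,0,0],[0,0,0]],
    [-0.3,[0,0,0],[0,0,0]],
    [-1,[0,0,0],[0,0,0]],
    [-1,[0,0,0],[0,0,0]],
    [-1,[0,0,0],[0,0,0]],
    [-1,[0,0,0],[0,0,0]],
  ],
)

```text
clock: 11.35
eef_pos: [0.5466, 0.1892, 0.0055]
tool_rot: [-0.032, 0.999, 0.001, 0.004]
ft_force: [-0.2, 0.0, -0.6]
grip_width: 0.0179
```

Call:
play_rows(
  moves=[
    [-1,[0,0,-3],[0,0,0]],
    [-1,[0,0,-4],[0,0,0]],
    [-1,[0,0,-4],[0,0,0]],
    [-1,[0,0,-4],[0,0,0]],
    [-1,[0,0,-2],[0,0,0.081]],
    [-1,[0,0,0],[0,0,0.081]],
    [-1,[0,0,0],[0,0,0]],
    [-1,[0,0,0],[0,0,0]],
  ],
)

```text
clock: 12.02
eef_pos: [0.5449, 0.1886, 0.1753]
tool_rot: [0.048, 0.999, 0.002, 0.004]
ft_force: [0.6, 0.6, -1.0]
grip_width: 0.0175
```

Run:
```python
from h import *
st(); go(.5366,-.4282,.17,np.pi-.098)
```

```text
{'clock': 12.0167, 'joint_pos': [0.3332, 0.4134, 0.102, 1.251, 0.0, 0.4293], 'eef_pos': [0.5449, 0.1886, 0.1753], 'tool_rot': [0.0481, 0.9988, 0.0016, 0.0039], 'ft_force': [0.6186, 0.5814, -1.0127], 'grip_width': 0.0175}
shift cm [ -5.09 -61.47   0.35] shift in final frame [ -5.21 -61.46   0.53] turn [0.0035 0.0076 0.0019]
```

Call:
play_rows(
  moves=[
    [-1,[-0.35,-4.1,0],[0.003,0.008,0.002]],
    [-1,[-0.35,-4.1,0],[0,0,0]],
    [-1,[-0.35,-4.1,0],[0,0,0]],
    [-1,[-0.35,-4.1,0],[0,0,0]],
    [-1,[-0.35,-4.1,0],[0,0,0]],
    [-1,[-0.35,-4.1,0],[0,0,0]],
    [-1,[-0.35,-4.1,0],[0,0,0]],
    [-1,[-0.35,-4.1,0],[0,0,0]],
    [-1,[-0.35,-4.1,0],[0,0,0]],
    [-1,[-0.35,-4.1,0],[0,0,0]],
    [-1,[-0.35,-4.1,0],[0,0,0]],
    [-1,[-0.35,-4.1,0],[0,0,0]],
  ],
)

```text
clock: 13.02
eef_pos: [0.5365, -0.3065, 0.173]
tool_rot: [0.049, 0.999, 0.001, -0.002]
ft_force: [0.9, -0.9, -0.4]
grip_width: 0.018
```

Call:
play_rows(
  moves=[
    [-1,[-0.35,-4.1,0],[0,0,0]],
    [-1,[-0.35,-4.1,0],[0,0,0]],
    [-1,[-0.35,-4.1,0],[0,0,0]],
    [-1,[0,0,0],[0,0,0]],
    [-1,[0,0,0],[0,0,0]],
    [-1,[0,0,0],[0,0,0]],
  ],
)

```text
clock: 13.52
eef_pos: [0.535, -0.4278, 0.1726]
tool_rot: [0.05, 0.999, 0.002, -0.002]
ft_force: [-0.5, 0.7, -0.0]
grip_width: 0.0176
```

Run:
```python
from h import *
st(); go(.5366,-.4282,.082,np.pi-.098)
im,d,c=cam('wrist'); save(im,'w5.png'); np.savez('pics/w5.npz',im=im,d=d,**c)
```

```text
{'clock': 13.5167, 'joint_pos': [-0.675, 0.6523, 0.4902, 1.4135, 0.0011, -0.5752], 'eef_pos': [0.535, -0.4278, 0.1726], 'tool_rot': [0.0499, 0.9988, 0.0018, -0.0016], 'ft_force': [-0.5352, 0.6861, -0.0264], 'grip_width': 0.0176}
shift cm [-0.19 -0.05  9.06] shift in final frame [-0.16 -0.02  9.06] turn [ 0.0035 -0.0034 -0.0018]
```

View pics/w5.png

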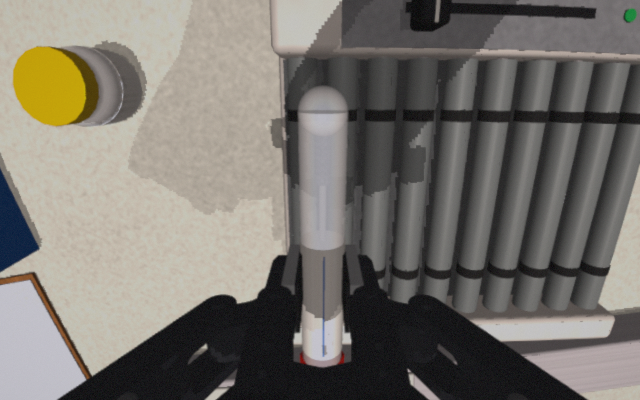

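The tube is held straight above the outermost groove, between the first two rollers at (322,230). The slider sits at the stop end at (428,12).

Call:
play_rows(
  moves=[
    [-1,[-0.16,0,2.5],[0.003,-0.003,0]],
    [-1,[0,0,2.5],[0,0,0]],
    [-1,[0,0,2.5],[0,0,0]],
    [-1,[0,0,1.5],[0,0,0]],
    [-1,[0,0,0],[0,0,0]],
    [-1,[0,0,0],[0,0,0]],
  ],
)

```text
clock: 14.07
eef_pos: [0.5383, -0.4264, 0.0852]
tool_rot: [0.048, 0.999, -0.001, 0.001]
ft_force: [0.2, -0.5, -0.1]
grip_width: 0.0179
```

Call:
play_rows(
  moves=[
    [-1,[0,-0.15,0.35],[0,0,0]],
    [-1,[0,0,0],[0,0,0]],
    [-1,[0,0,0],[0,0,0]],
  ],
)

```text
clock: 14.32
eef_pos: [0.5387, -0.4289, 0.0829]
tool_rot: [0.049, 0.999, -0.001, 0.002]
ft_force: [0.4, 3.2, 5.4]
grip_width: 0.0179
```

Call:
play_rows(
  moves=[
    [-0.2,[0,0,0],[0,0,0]],
    [-0.2,[0,0,0],[0,0,0]],
    [-0.2,[0,0,0],[0,0,0]],
    [-0.2,[0,0,0],[0,0,0]],
    [-0.2,[0,0,-1],[0,0,0]],
    [-0.2,[0,0,-4],[0,0,0]],
    [-0.2,[0,0,-4],[0,0,0]],
    [-0.2,[0,0,0],[0,0,0]],
    [-0.2,[0,0,0],[0,0,0]],
  ],
)

```text
clock: 15.07
eef_pos: [0.5389, -0.4317, 0.176]
tool_rot: [0.05, 0.999, -0.004, 0.005]
ft_force: [-0.3, 0.0, -1.2]
grip_width: 0.034
```

Run:
```python
from h import *
st(); go(.5341,.2538,.17,np.pi-.079)
im,d,c=cam('wrist'); save(im,'w6.png'); np.savez('pics/w6.npz',im=im,d=d,**c)
tubes(im,d,c,.087,.12,.087,(.44,.635,-.46,-.15))
```

```text
{'clock': 15.0667, 'joint_pos': [-0.6751, 0.6485, 0.4922, 1.4028, -0.0007, -0.5746], 'eef_pos': [0.5389, -0.4317, 0.176], 'tool_rot': [0.0502, 0.9987, -0.0037, 0.0046], 'ft_force': [-0.3479, 0.0384, -1.1637], 'grip_width': 0.034}
shift cm [7.360e+00 6.816e+01 6.000e-02] shift in final frame [ 5.89 68.3   0.6 ] turn [-0.007   0.0094 -0.0215]
tube mid 0.4431 -0.2698 yaw 1.514 L 0.120 W 0.013 px [574.  41.] z 0.0921
tube mid 0.5407 -0.4287 yaw -0.096 L 0.166 W 0.021 px [328. 189.] z 0.0972
```

View pics/w6.png

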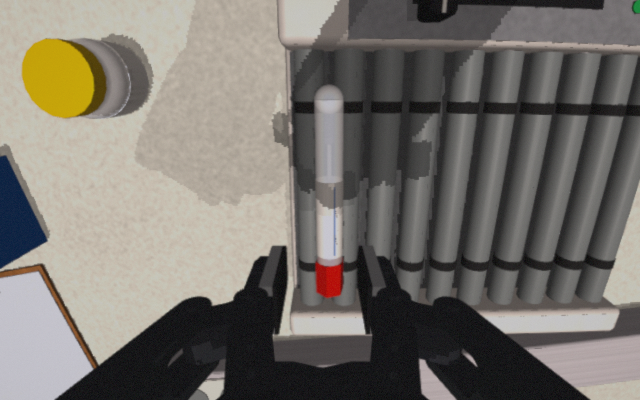

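Tube 1 lies fully down in its groove at (329,190): axis height right, midpoint at (0.541, -0.429). I'll repeat this for the next tube.

Call:
play_rows(
  moves=[
    [-0.2,[0.35,4.02,0],[-0.007,0.009,-0.0215]],
    [-0.2,[0.35,4.02,0],[0,0,0]],
    [-0.2,[0.35,4.02,0],[0,0,0]],
    [-0.2,[0.35,4.02,0],[0,0,0]],
    [-0.2,[0.35,4.02,0],[0,0,0]],
    [-0.2,[0.35,4.02,0],[0,0,0]],
    [-0.2,[0.35,4.02,0],[0,0,0]],
    [-0.2,[0.35,4.02,0],[0,0,0]],
    [-0.2,[0.35,4.02,0],[0,0,0]],
    [-0.2,[0.35,4.02,0],[0,0,0]],
    [-0.2,[0.35,4.02,0],[0,0,0]],
    [-0.2,[0.35,4.02,0],[0,0,0]],
  ],
)

```text
clock: 16.12
eef_pos: [0.5326, 0.0557, 0.172]
tool_rot: [0.04, 0.999, 0.002, -0.005]
ft_force: [1.0, -0.7, -0.2]
grip_width: 0.0339
```

Call:
play_rows(
  moves=[
    [-0.2,[0.35,4.02,0],[0,0,0]],
    [-0.2,[0.35,4.02,0],[0,0,0]],
    [-0.2,[0.35,4.02,0],[0,0,0]],
    [-0.2,[0.35,4.02,0],[0,0,0]],
    [-0.2,[0.35,4.02,0],[0,0,0]],
    [-0.2,[0,0,4],[0,0,0]],
    [-0.2,[0,0,4],[0,0,0]],
    [-0.2,[0,0,3],[0,0,0]],
    [-0.2,[0,0,0],[0,0,0]],
    [-0.2,[0,0,0],[0,0,0]],
    [-0.2,[0,0,0],[0,0,0]],
  ],
)

```text
clock: 17.03
eef_pos: [0.5326, 0.2565, 0.0656]
tool_rot: [0.04, 0.999, 0.003, -0.003]
ft_force: [1.1, -0.8, 0.4]
grip_width: 0.0342
```

Run:
```python
from h import *
st(); go(.5341,.2538,.005,np.pi-.079)
im,d,c=cam('wrist'); tubes(im,d,c,.013,.034,.014,(.43,.64,.155,.465))
```

```text
{'clock': 17.0333, 'joint_pos': [0.4451, 0.5365, -0.003, 1.0336, 0.007, 0.5242], 'eef_pos': [0.5326, 0.2565, 0.0656], 'tool_rot': [0.0395, 0.9992, 0.0026, -0.0026], 'ft_force': [1.1444, -0.8476, 0.3693], 'grip_width': 0.0342}
shift cm [-0.2  -0.28  6.06] shift in final frame [-0.17 -0.25  6.06] turn [ 0.005  -0.0054 -0.0001]
tube mid 0.5297 0.4237 yaw 0.070 L 0.163 W 0.026 px [583. 175.] z 0.0234
tube mid 0.5237 0.3021 yaw 0.060 L 0.151 W 0.023 px [393. 174.] z 0.0236
tube mid 0.5352 0.3632 yaw 0.109 L 0.163 W 0.023 px [489. 190.] z 0.0235
tube mid 0.5356 0.2539 yaw -0.071 L 0.168 W 0.022 px [320. 209.] z 0.0236
```

Call:
play_rows(
  moves=[
    [-0.2,[-0.15,-0.25,3],[0.005,-0.005,0]],
    [-0.2,[0,0,3.1],[0,0,0]],
    [-0.2,[0,0,0],[0,0,0]],
    [-0.2,[0,0,0],[0,0,0]],
    [-0.2,[0,0,0],[0,0,0]],
  ],
)

```text
clock: 17.5
eef_pos: [0.5342, 0.2542, 0.0058]
tool_rot: [0.04, 0.999, 0.0, 0.0]
ft_force: [-0.8, 0.1, -0.4]
grip_width: 0.0344
```

Call:
play_rows(
  moves=[
    [-1,[0,0,0],[0,0,0]],
    [-1,[0,0,0],[0,0,0]],
    [-1,[0,0,0],[0,0,0]],
    [-1,[0,0,0],[0,0,0]],
    [-1,[0,0,-3],[0,0,0]],
    [-1,[0,0,-4],[0,0,0]],
    [-1,[0,0,-4],[0,0,0]],
    [-1,[0,0,-4],[0,0,0]],
    [-1,[0,0,-2],[0,0,0.019]],
    [-1,[0,0,0],[0,0,0]],
    [-1,[0,0,0],[0,0,0]],
  ],
)

```text
clock: 18.42
eef_pos: [0.5342, 0.2545, 0.1759]
tool_rot: [0.049, 0.999, 0.001, 0.001]
ft_force: [0.3, 0.9, -0.9]
grip_width: 0.0177
```

Run:
```python
from h import *
st(); go(.5421,-.3724,.17,np.pi-.098)
```

```text
{'clock': 18.4167, 'joint_pos': [0.4444, 0.447, 0.1556, 1.2763, 0.0003, 0.5419], 'eef_pos': [0.5342, 0.2545, 0.1759], 'tool_rot': [0.0487, 0.9988, 0.0009, 0.0013], 'ft_force': [0.2635, 0.9377, -0.9395], 'grip_width': 0.0177}
shift cm [ -6.89 -62.31   0.49] shift in final frame [ -6.92 -62.31   0.59] turn [0.0019 0.0025 0.0005]
```

Call:
play_rows(
  moves=[
    [-1,[-0.43,-3.9,0],[0.002,0.002,0]],
    [-1,[-0.43,-3.9,0],[0,0,0]],
    [-1,[-0.43,-3.9,0],[0,0,0]],
    [-1,[-0.43,-3.9,0],[0,0,0]],
    [-1,[-0.43,-3.9,0],[0,0,0]],
    [-1,[-0.43,-3.9,0],[0,0,0]],
    [-1,[-0.43,-3.9,0],[0,0,0]],
    [-1,[-0.43,-3.9,0],[0,0,0]],
    [-1,[-0.43,-3.9,0],[0,0,0]],
    [-1,[-0.43,-3.9,0],[0,0,0]],
    [-1,[-0.43,-3.9,0],[0,0,0]],
    [-1,[-0.43,-3.9,0],[0,0,0]],
  ],
)

```text
clock: 19.42
eef_pos: [0.5372, -0.2181, 0.1722]
tool_rot: [0.049, 0.999, -0.0, -0.004]
ft_force: [0.9, 0.4, -0.5]
grip_width: 0.0175
```

Call:
play_rows(
  moves=[
    [-1,[-0.43,-3.9,0],[0,0,0]],
    [-1,[-0.43,-3.9,0],[0,0,0]],
    [-1,[-0.43,-3.9,0],[0,0,0]],
    [-1,[-0.43,-3.9,0],[0,0,0]],
    [-1,[0,0,3],[0,0,0]],
    [-1,[0,0,2.5],[0,0,0]],
    [-1,[0,0,0],[0,0,0]],
    [-1,[0,0,0],[0,0,0]],
    [-1,[0,0,0],[0,0,0]],
  ],
)

```text
clock: 20.17
eef_pos: [0.5406, -0.3732, 0.1197]
tool_rot: [0.048, 0.999, -0.001, -0.002]
ft_force: [0.3, -0.0, 1.0]
grip_width: 0.0176
```

Run:
```python
from h import *
st(); go(.5421,-.3724,.082,np.pi-.098)
```

```text
{'clock': 20.1667, 'joint_pos': [-0.6026, 0.6161, 0.2876, 1.2452, -0.0035, -0.5056], 'eef_pos': [0.5406, -0.3732, 0.1197], 'tool_rot': [0.0485, 0.9988, -0.0007, -0.0021], 'ft_force': [0.2691, -0.0124, 0.9693], 'grip_width': 0.0176}
shift cm [-0.15  0.1   3.77] shift in final frame [-0.14  0.1   3.77] turn [-0.0016 -0.0042  0.001 ]
```

Descend, settle, release and retreat.

Call:
play_rows(
  moves=[
    [-1,[-0.1,0.1,2],[0,-0.004,0]],
    [-1,[0,0,1.8],[0,0,0]],
    [-1,[0,0,0],[0,0,0]],
    [-1,[0,0,0],[0,0,0]],
    [-1,[0,0,0],[0,0,0]],
  ],
)

```text
clock: 20.58
eef_pos: [0.5428, -0.3729, 0.0838]
tool_rot: [0.048, 0.999, -0.002, 0.002]
ft_force: [1.0, 0.7, 0.1]
grip_width: 0.0178
```

Call:
play_rows(
  moves=[
    [-0.2,[0,0,0],[0,0,0]],
    [-0.2,[0,0,0],[0,0,0]],
    [-0.2,[0,0,0],[0,0,0]],
    [-0.2,[0,0,0],[0,0,0]],
    [-0.2,[0,0,-1],[0,0,0]],
    [-0.2,[0,0,-4],[0,0,0]],
    [-0.2,[0,0,-4],[0,0,0]],
    [-0.2,[0,0,0],[0,0,0]],
    [-0.2,[0,0,0],[0,0,0]],
  ],
)

```text
clock: 21.33
eef_pos: [0.5438, -0.3743, 0.1768]
tool_rot: [0.049, 0.999, -0.003, 0.004]
ft_force: [-0.2, -0.3, -0.8]
grip_width: 0.0339
```

Run:
```python
from h import *
st(); go(.5285,.3013,.17,np.pi+.056)
im,d,c=cam('wrist'); tubes(im,d,c,.089,.12,.087,(.45,.635,-.46,-.15))
```

```text
{'clock': 21.3333, 'joint_pos': [-0.6021, 0.5812, 0.3776, 1.3564, -0.0015, -0.5043], 'eef_pos': [0.5438, -0.3743, 0.1768], 'tool_rot': [0.0489, 0.9988, -0.0035, 0.0042], 'ft_force': [-0.173, -0.3052, -0.7863], 'grip_width': 0.0339}
shift cm [ 8.13 67.09  0.17] shift in final frame [-2.25 67.54  0.68] turn [-0.0072  0.0083 -0.1538]
tube mid 0.5443 -0.3736 yaw -0.093 L 0.166 W 0.022 px [326. 189.] z 0.0977
tube mid 0.5323 -0.4275 yaw -0.105 L 0.149 W 0.022 px [249. 176.] z 0.0971
```

Call:
play_rows(
  moves=[
    [-0.2,[0,0,0],[-0.007,0.008,-0.077]],
    [-0.2,[0,0,0],[0,0,-0.077]],
    [-0.2,[-0.13,3.97,0],[0,0,0]],
    [-0.2,[-0.13,3.97,0],[0,0,0]],
    [-0.2,[-0.13,3.97,0],[0,0,0]],
    [-0.2,[-0.13,3.97,0],[0,0,0]],
    [-0.2,[-0.13,3.97,0],[0,0,0]],
    [-0.2,[-0.13,3.97,0],[0,0,0]],
    [-0.2,[-0.13,3.97,0],[0,0,0]],
    [-0.2,[-0.13,3.97,0],[0,0,0]],
    [-0.2,[-0.13,3.97,0],[0,0,0]],
    [-0.2,[-0.13,3.97,0],[0,0,0]],
  ],
)

```text
clock: 22.38
eef_pos: [0.5308, 0.0261, 0.1726]
tool_rot: [-0.028, 1.0, 0.003, -0.005]
ft_force: [0.7, -0.1, -0.7]
grip_width: 0.0343
```

Call:
play_rows(
  moves=[
    [-0.2,[-0.13,3.97,0],[0,0,0]],
    [-0.2,[-0.13,3.97,0],[0,0,0]],
    [-0.2,[-0.13,3.97,0],[0,0,0]],
    [-0.2,[-0.13,3.97,0],[0,0,0]],
    [-0.2,[-0.13,3.97,0],[0,0,0]],
    [-0.2,[-0.13,3.97,0],[0,0,0]],
    [-0.2,[-0.13,3.97,0],[0,0,0]],
    [-0.2,[0,0,4],[0,0,0]],
    [-0.2,[0,0,4],[0,0,0]],
    [-0.2,[0,0,3],[0,0,0]],
    [-0.2,[0,0,0],[0,0,0]],
    [-0.2,[0,0,0],[0,0,0]],
  ],
)

```text
clock: 23.38
eef_pos: [0.5225, 0.3015, 0.0626]
tool_rot: [-0.028, 1.0, 0.001, -0.007]
ft_force: [-0.9, -0.1, 1.4]
grip_width: 0.0341
```

Run:
```python
from h import *
st(); go(.5285,.3013,.005,np.pi+.056)
im,d,c=cam('wrist'); tubes(im,d,c,.013,.034,.014,(.43,.64,.155,.465))
```

```text
{'clock': 23.3833, 'joint_pos': [0.5194, 0.5672, 0.0422, 1.0567, 0.0078, 0.4629], 'eef_pos': [0.5225, 0.3015, 0.0626], 'tool_rot': [-0.0282, 0.9996, 0.0008, -0.0067], 'ft_force': [-0.8624, -0.1201, 1.409], 'grip_width': 0.0341}
shift cm [-0.67 -0.07  5.75] shift in final frame [-0.59 -0.05  5.76] turn [ 0.002  -0.0133  0.0004]
tube mid 0.5296 0.3027 yaw 0.067 L 0.163 W 0.023 px [324. 211.] z 0.0236
tube mid 0.5166 0.3618 yaw 0.121 L 0.127 W 0.023 px [419. 204.] z 0.0236
tube mid 0.5255 0.4226 yaw 0.070 L 0.153 W 0.024 px [514. 215.] z 0.0234
```

Call:
play_rows(
  moves=[
    [-0.2,[-0.6,0.05,0],[0.002,-0.013,-0.005]],
    [-0.2,[0,0,3],[0,0,0]],
    [-0.2,[0,0,2.8],[0,0,0]],
    [-0.2,[0,0,0],[0,0,0]],
    [-0.2,[0,0,0],[0,0,0]],
    [-0.2,[0,0,0],[0,0,0]],
  ],
)

```text
clock: 23.93
eef_pos: [0.5333, 0.3047, 0.0101]
tool_rot: [-0.03, 1.0, 0.003, 0.005]
ft_force: [0.4, 0.0, 0.4]
grip_width: 0.0345
```

Call:
play_rows(
  moves=[
    [-0.2,[0,0,0],[0,0,0]],
    [-0.2,[0,0,0],[0,0,0]],
    [-0.2,[0,0,0],[0,0,0]],
    [-0.2,[0,0,0],[0,0,0]],
  ],
)

```text
clock: 24.27
eef_pos: [0.532, 0.3043, 0.0085]
tool_rot: [-0.031, 1.0, 0.002, 0.004]
ft_force: [0.6, -0.3, -0.1]
grip_width: 0.0344
```

Call:
play_rows(
  moves=[
    [-0.2,[0.1,0,0.15],[0,0,0]],
    [-0.2,[0,0,0],[0,0,0]],
    [-0.2,[0,0,0],[0,0,0]],
    [-1,[0,0,0],[0,0,0]],
    [-1,[0,0,0],[0,0,0]],
    [-1,[0,0,0],[0,0,0]],
    [-1,[0,0,0],[0,0,0]],
    [-1,[0,0,0],[0,0,0]],
  ],
)

```text
clock: 24.93
eef_pos: [0.5305, 0.3039, 0.006]
tool_rot: [-0.031, 1.0, 0.002, 0.003]
ft_force: [-0.9, 0.4, 2.6]
grip_width: 0.0175
```

Call:
play_rows(
  moves=[
    [-1,[0,0,-3],[0,0,0]],
    [-1,[0,0,-4],[0,0,0]],
    [-1,[0,0,-4],[0,0,0]],
    [-1,[0,0,-4],[0,0,0]],
    [-1,[0,0,-2],[0,0,0.08]],
    [-1,[0,0,0],[0,0,0.08]],
    [-1,[0,0,0],[0,0,0]],
    [-1,[0,0,0],[0,0,0]],
    [-1,[0,0,0],[0,0,0]],
  ],
)

```text
clock: 25.68
eef_pos: [0.5285, 0.3027, 0.1743]
tool_rot: [0.049, 0.999, 0.001, 0.002]
ft_force: [-0.1, 0.2, -0.9]
grip_width: 0.0177
```

Run:
```python
from h import *
st(); go(.5476,-.3167,.17,np.pi-.098)
```

```text
{'clock': 25.6833, 'joint_pos': [0.52, 0.4815, 0.2061, 1.2911, 0.0002, 0.6171], 'eef_pos': [0.5285, 0.3027, 0.1743], 'tool_rot': [0.0485, 0.9988, 0.0013, 0.0018], 'ft_force': [-0.1171, 0.1842, -0.889], 'grip_width': 0.0177}
shift cm [ -7.91 -61.46   0.29] shift in final frame [ -7.96 -61.45   0.43] turn [0.0027 0.0034 0.0009]
```

Call:
play_rows(
  moves=[
    [-1,[-0.5,-3.84,0],[0.001,0.002,0]],
    [-1,[-0.5,-3.84,0],[0,0,0]],
    [-1,[-0.5,-3.84,0],[0,0,0]],
    [-1,[-0.5,-3.84,0],[0,0,0]],
    [-1,[-0.5,-3.84,0],[0,0,0]],
    [-1,[-0.5,-3.84,0],[0,0,0]],
    [-1,[-0.5,-3.84,0],[0,0,0]],
    [-1,[-0.5,-3.84,0],[0,0,0]],
    [-1,[-0.5,-3.84,0],[0,0,0]],
    [-1,[-0.5,-3.84,0],[0,0,0]],
    [-1,[-0.5,-3.84,0],[0,0,0]],
    [-1,[-0.5,-3.84,0],[0,0,0]],
  ],
)

```text
clock: 26.68
eef_pos: [0.5424, -0.1629, 0.1729]
tool_rot: [0.049, 0.999, 0.002, 0.001]
ft_force: [0.8, -0.1, -0.8]
grip_width: 0.0176
```

Call:
play_rows(
  moves=[
    [-1,[-0.5,-3.84,0],[0,0,0]],
    [-1,[-0.5,-3.84,0],[0,0,0]],
    [-1,[-0.5,-3.84,0],[0,0,0]],
    [-1,[-0.5,-3.84,0],[0,0,0]],
    [-1,[0,0,3],[0,0,0]],
    [-1,[0,0,2.5],[0,0,0]],
    [-1,[0,0,0],[0,0,0]],
    [-1,[0,0,0],[0,0,0]],
    [-1,[0,0,0],[0,0,0]],
    [-1,[0,0,0],[0,0,0]],
    [-1,[0,0,0],[0,0,0]],
  ],
)

```text
clock: 27.6
eef_pos: [0.5499, -0.3159, 0.121]
tool_rot: [0.049, 0.999, 0.001, 0.004]
ft_force: [0.2, 0.5, -0.2]
grip_width: 0.0177
```

Run:
```python
from h import *
st(); go(.5476,-.3167,.082,np.pi-.098)
```

```text
{'clock': 27.6, 'joint_pos': [-0.5238, 0.5632, 0.1991, 1.2012, 0.0047, -0.4262], 'eef_pos': [0.5499, -0.3159, 0.121], 'tool_rot': [0.0487, 0.9988, 0.0009, 0.0035], 'ft_force': [0.1599, 0.5093, -0.2054], 'grip_width': 0.0177}
shift cm [ 0.25 -0.11  3.9 ] shift in final frame [ 0.22 -0.1   3.9 ] turn [0.002  0.0069 0.0005]
```

Call:
play_rows(
  moves=[
    [-1,[0.1,-0.1,2],[0,0.003,0]],
    [-1,[0,0,1.85],[0,0,0]],
    [-1,[0,0,0],[0,0,0]],
    [-1,[0,0,0],[0,0,0]],
    [-1,[0,0,0],[0,0,0]],
  ],
)

```text
clock: 28.02
eef_pos: [0.5494, -0.3172, 0.0829]
tool_rot: [0.049, 0.999, 0.001, 0.003]
ft_force: [1.1, -0.6, 4.5]
grip_width: 0.0173
```

Call:
play_rows(
  moves=[
    [-0.2,[0,0,0],[0,0,0]],
    [-0.2,[0,0,0],[0,0,0]],
    [-0.2,[0,0,0],[0,0,0]],
    [-0.2,[0,0,0],[0,0,0]],
    [-0.2,[0,0,-1],[0,0,0]],
    [-0.2,[0,0,-4],[0,0,0]],
    [-0.2,[0,0,-4],[0,0,0]],
    [-0.2,[0,0,0],[0,0,0]],
    [-0.2,[0,0,0],[0,0,0]],
  ],
)

```text
clock: 28.77
eef_pos: [0.549, -0.3181, 0.1742]
tool_rot: [0.049, 0.999, 0.0, 0.003]
ft_force: [-1.1, -0.7, 0.1]
grip_width: 0.034
```

Run:
```python
from h import *
st(); go(.5346,.3630,.17,np.pi+.108)
im,d,c=cam('wrist'); tubes(im,d,c,.089,.12,.087,(.45,.635,-.46,-.15))
```

```text
{'clock': 28.7667, 'joint_pos': [-0.5267, 0.5326, 0.289, 1.3215, 0.0032, -0.4278], 'eef_pos': [0.549, -0.3181, 0.1742], 'tool_rot': [0.0494, 0.9988, 0.0001, 0.0033], 'ft_force': [-1.1033, -0.6764, 0.0657], 'grip_width': 0.034}
shift cm [ 8.17 67.64  0.4 ] shift in final frame [-5.91 67.87  0.42] turn [-2.000e-04  6.600e-03 -2.069e-01]
tube mid 0.4521 -0.1846 yaw 1.530 L 0.042 W 0.006 px [516.  42.] z 0.0913
tube mid 0.5379 -0.3722 yaw -0.108 L 0.153 W 0.022 px [246. 176.] z 0.0975
tube mid 0.5484 -0.3174 yaw -0.107 L 0.161 W 0.022 px [325. 183.] z 0.0976
tube mid 0.5412 -0.4296 yaw -0.099 L 0.167 W 0.023 px [173. 194.] z 0.0974
```

Call:
play_rows(
  moves=[
    [-0.2,[0,0,0],[0,0.003,-0.103]],
    [-0.2,[0,0,0],[0,0,-0.104]],
    [-0.2,[-0.35,3.99,0],[0,0,0]],
    [-0.2,[-0.35,3.99,0],[0,0,0]],
    [-0.2,[-0.35,3.99,0],[0,0,0]],
    [-0.2,[-0.35,3.99,0],[0,0,0]],
    [-0.2,[-0.35,3.99,0],[0,0,0]],
    [-0.2,[-0.35,3.99,0],[0,0,0]],
    [-0.2,[-0.35,3.99,0],[0,0,0]],
    [-0.2,[-0.35,3.99,0],[0,0,0]],
    [-0.2,[-0.35,3.99,0],[0,0,0]],
    [-0.2,[-0.35,3.99,0],[0,0,0]],
  ],
)

```text
clock: 29.82
eef_pos: [0.5373, 0.0849, 0.17]
tool_rot: [-0.054, 0.999, 0.001, -0.003]
ft_force: [0.7, -1.5, -0.2]
grip_width: 0.034
```

Call:
play_rows(
  moves=[
    [-0.2,[-0.35,3.99,0],[0,0,0]],
    [-0.2,[-0.35,3.99,0],[0,0,0]],
    [-0.2,[-0.35,3.99,0],[0,0,0]],
    [-0.2,[-0.35,3.99,0],[0,0,0]],
    [-0.2,[-0.35,3.99,0],[0,0,0]],
    [-0.2,[-0.35,3.99,0],[0,0,0]],
    [-0.2,[-0.35,3.99,0],[0,0,0]],
    [-0.2,[0,0,4],[0,0,0]],
    [-0.2,[0,0,4],[0,0,0]],
    [-0.2,[0,0,3],[0,0,0]],
    [-0.2,[0,0,0],[0,0,0]],
    [-0.2,[0,0,0],[0,0,0]],
  ],
)

```text
clock: 30.82
eef_pos: [0.5305, 0.3623, 0.0593]
tool_rot: [-0.054, 0.999, -0.001, -0.005]
ft_force: [0.5, -0.0, 0.8]
grip_width: 0.034
```

Call:
play_rows(
  moves=[
    [-0.2,[0,0,0],[0,0,0]],
    [-0.2,[0,0,0],[0,0,0]],
    [-0.2,[0,0,0],[0,0,0]],
    [-0.2,[0,0,0],[0,0,0]],
  ],
)

```text
clock: 31.15
eef_pos: [0.5345, 0.3648, 0.0654]
tool_rot: [-0.054, 0.999, 0.003, 0.001]
ft_force: [0.4, 0.3, -0.3]
grip_width: 0.0342
```

Run:
```python
from h import *
st(); go(.5346,.3630,.005,np.pi+.108)
im,d,c=cam('wrist'); tubes(im,d,c,.013,.034,.014,(.43,.64,.155,.465))
```

```text
{'clock': 31.15, 'joint_pos': [0.597, 0.6328, 0.1682, 1.1016, 0.0039, 0.4891], 'eef_pos': [0.5345, 0.3648, 0.0654], 'tool_rot': [-0.0539, 0.9985, 0.0029, 0.001], 'ft_force': [0.4119, 0.2578, -0.2709], 'grip_width': 0.0342}
shift cm [ 0.03 -0.21  6.04] shift in final frame [ 0.01 -0.18  6.04] turn [ 0.0057  0.0023 -0.0001]
tube mid 0.5349 0.3622 yaw 0.095 L 0.163 W 0.023 px [320. 197.] z 0.0236
tube mid 0.5189 0.4219 yaw 0.071 L 0.141 W 0.023 px [419. 185.] z 0.0236
```

Call:
play_rows(
  moves=[
    [-0.2,[0,-0.15,3],[0,0,0.006]],
    [-0.2,[0,0,2.9],[0,0,0]],
    [-0.2,[0,0,0],[0,0,0]],
    [-0.2,[0,0,0],[0,0,0]],
    [-0.2,[0,0,0],[0,0,0]],
    [-0.2,[0,0,0],[0,0,0]],
    [-0.2,[0,0,0],[0,0,0]],
  ],
)

```text
clock: 31.78
eef_pos: [0.5333, 0.3629, 0.0043]
tool_rot: [-0.051, 0.999, 0.002, -0.001]
ft_force: [0.5, -0.7, 0.2]
grip_width: 0.0345
```

Call:
play_rows(
  moves=[
    [-1,[0,0,-0.1],[0,0,0]],
    [-1,[0,0,0],[0,0,0]],
    [-1,[0,0,0],[0,0,0]],
    [-1,[0,0,0],[0,0,0]],
    [-1,[0,0,0],[0,0,0]],
    [-1,[0,0,-3],[0,0,0]],
    [-1,[0,0,-4],[0,0,0]],
    [-1,[0,0,-4],[0,0,0]],
    [-1,[0,0,-4],[0,0,0]],
    [-1,[0,0,-2],[0,0,0.1]],
    [-1,[0,0,0],[0,0,0.1]],
    [-1,[0,0,0],[0,0,0]],
  ],
)

```text
clock: 32.78
eef_pos: [0.5346, 0.3629, 0.1772]
tool_rot: [0.05, 0.999, 0.003, 0.001]
ft_force: [0.4, -0.2, -0.5]
grip_width: 0.0177
```

Call:
play_rows(
  moves=[
    [-1,[0,0,0],[0,0,0]],
    [-1,[0,0,0],[0,0,0]],
  ],
)

```text
clock: 32.95
eef_pos: [0.5327, 0.3617, 0.1732]
tool_rot: [0.048, 0.999, 0.001, -0.002]
ft_force: [-0.2, 0.3, 0.2]
grip_width: 0.0179
```

Run:
```python
from h import *
st(); go(.5531,-.2610,.17,np.pi-.098)
```

```text
{'clock': 32.95, 'joint_pos': [0.5946, 0.5597, 0.3318, 1.3456, 0.0039, 0.6903], 'eef_pos': [0.5327, 0.3617, 0.1732], 'tool_rot': [0.0478, 0.9989, 0.0007, -0.0023], 'ft_force': [-0.1577, 0.3474, 0.2241], 'grip_width': 0.0179}
shift cm [ -7.98 -61.79   0.2 ] shift in final frame [ -8.12 -61.77   0.32] turn [ 0.0012 -0.0046  0.0024]
```

16 rows of (-0.51, -3.86).

Call:
play_rows(
  moves=[
    [-1,[-0.51,-3.86,0],[0,0,0.001]],
    [-1,[-0.51,-3.86,0],[0,0,0]],
    [-1,[-0.51,-3.86,0],[0,0,0]],
    [-1,[-0.51,-3.86,0],[0,0,0]],
    [-1,[-0.51,-3.86,0],[0,0,0]],
    [-1,[-0.51,-3.86,0],[0,0,0]],
    [-1,[-0.51,-3.86,0],[0,0,0]],
    [-1,[-0.51,-3.86,0],[0,0,0]],
    [-1,[-0.51,-3.86,0],[0,0,0]],
    [-1,[-0.51,-3.86,0],[0,0,0]],
    [-1,[-0.51,-3.86,0],[0,0,0]],
    [-1,[-0.51,-3.86,0],[0,0,0]],
  ],
)

```text
clock: 33.95
eef_pos: [0.5476, -0.1064, 0.1716]
tool_rot: [0.048, 0.999, 0.002, -0.002]
ft_force: [0.4, 0.2, 0.5]
grip_width: 0.018
```

Call:
play_rows(
  moves=[
    [-1,[-0.51,-3.86,0],[0,0,0]],
    [-1,[-0.51,-3.86,0],[0,0,0]],
    [-1,[-0.51,-3.86,0],[0,0,0]],
    [-1,[-0.51,-3.86,0],[0,0,0]],
    [-1,[0,0,3],[0,0,0]],
    [-1,[0,0,2.5],[0,0,0]],
    [-1,[0,0,0],[0,0,0]],
    [-1,[0,0,0],[0,0,0]],
    [-1,[0,0,0],[0,0,0]],
    [-1,[0,0,0],[0,0,0]],
    [-1,[0,0,0],[0,0,0]],
  ],
)

```text
clock: 34.87
eef_pos: [0.5551, -0.2601, 0.1196]
tool_rot: [0.049, 0.999, 0.001, 0.001]
ft_force: [0.2, -0.1, -0.3]
grip_width: 0.0177
```

Run:
```python
from h import *
st(); go(.5531,-.2610,.082,np.pi-.098)
```

```text
{'clock': 34.8667, 'joint_pos': [-0.4393, 0.5275, 0.1345, 1.1777, 0.0024, -0.3419], 'eef_pos': [0.5551, -0.2601, 0.1196], 'tool_rot': [0.0487, 0.9988, 0.0011, 0.0005], 'ft_force': [0.1756, -0.0792, -0.3195], 'grip_width': 0.0177}
shift cm [ 0.19 -0.12  3.76] shift in final frame [ 0.19 -0.11  3.76] turn [0.0022 0.0009 0.0006]
```

Call:
play_rows(
  moves=[
    [-1,[0.15,-0.1,2],[0,0,0]],
    [-1,[0,0,1.75],[0,0,0]],
    [-1,[0,0,0],[0,0,0]],
    [-1,[0,0,0],[0,0,0]],
    [-1,[0,0,0],[0,0,0]],
  ],
)

```text
clock: 35.28
eef_pos: [0.5543, -0.2615, 0.0829]
tool_rot: [0.049, 0.999, 0.001, 0.002]
ft_force: [1.2, -0.3, 7.0]
grip_width: 0.0175
```

Call:
play_rows(
  moves=[
    [-0.2,[0,0,0],[0,0,0]],
    [-0.2,[0,0,0],[0,0,0]],
    [-0.2,[0,0,0],[0,0,0]],
    [-0.2,[0,0,0],[0,0,0]],
    [-0.2,[0,0,-1],[0,0,0]],
    [-0.2,[0,0,-4],[0,0,0]],
    [-0.2,[0,0,-4],[0,0,0]],
    [-0.2,[0,0,0],[0,0,0]],
    [-0.2,[0,0,0],[0,0,0]],
  ],
)

```text
clock: 36.03
eef_pos: [0.5538, -0.262, 0.1736]
tool_rot: [0.049, 0.999, 0.0, 0.002]
ft_force: [-0.1, -0.4, -1.2]
grip_width: 0.034
```

Run:
```python
from h import *
st(); go(.5292,.4232,.17,np.pi+.08)
im,d,c=cam('wrist'); tubes(im,d,c,.089,.12,.087,(.45,.635,-.46,-.15))
```

```text
{'clock': 36.0333, 'joint_pos': [-0.443, 0.4905, 0.2188, 1.2962, 0.0022, -0.3443], 'eef_pos': [0.5538, -0.262, 0.1736], 'tool_rot': [0.0493, 0.9988, 0.0005, 0.0017], 'ft_force': [-0.0851, -0.3652, -1.1563], 'grip_width': 0.034}
shift cm [ 9.21 67.95  0.4 ] shift in final frame [-3.02 68.5   0.36] turn [ 0.0008  0.0035 -0.1787]
tube mid 0.4512 -0.1872 yaw 1.490 L 0.047 W 0.006 px [429.  41.] z 0.0915
tube mid 0.5451 -0.3733 yaw -0.108 L 0.167 W 0.023 px [171. 194.] z 0.0979
tube mid 0.5429 -0.3166 yaw -0.096 L 0.150 W 0.022 px [246. 173.] z 0.0978
tube mid 0.5553 -0.2621 yaw -0.108 L 0.161 W 0.022 px [324. 186.] z 0.0977
tube mid 0.5408 -0.4302 yaw -0.101 L 0.167 W 0.023 px [ 98. 196.] z 0.0974
```

Call:
play_rows(
  moves=[
    [-0.2,[0,0,0],[0,0.002,-0.089]],
    [-0.2,[0,0,0],[0,0,-0.089]],
    [-0.2,[-0.18,4.03,0],[0,0,0]],
    [-0.2,[-0.18,4.03,0],[0,0,0]],
    [-0.2,[-0.18,4.03,0],[0,0,0]],
    [-0.2,[-0.18,4.03,0],[0,0,0]],
    [-0.2,[-0.18,4.03,0],[0,0,0]],
    [-0.2,[-0.18,4.03,0],[0,0,0]],
    [-0.2,[-0.18,4.03,0],[0,0,0]],
    [-0.2,[-0.18,4.03,0],[0,0,0]],
    [-0.2,[-0.18,4.03,0],[0,0,0]],
    [-0.2,[-0.18,4.03,0],[0,0,0]],
  ],
)

```text
clock: 37.08
eef_pos: [0.5363, 0.1434, 0.1696]
tool_rot: [-0.04, 0.999, 0.001, -0.004]
ft_force: [-0.0, -0.2, 0.3]
grip_width: 0.0339
```

Call:
play_rows(
  moves=[
    [-0.2,[-0.18,4.03,0],[0,0,0]],
    [-0.2,[-0.18,4.03,0],[0,0,0]],
    [-0.2,[-0.18,4.03,0],[0,0,0]],
    [-0.2,[-0.18,4.03,0],[0,0,0]],
    [-0.2,[-0.18,4.03,0],[0,0,0]],
    [-0.2,[-0.18,4.03,0],[0,0,0]],
    [-0.2,[-0.18,4.03,0],[0,0,0]],
    [-0.2,[0,0,4],[0,0,0]],
    [-0.2,[0,0,4],[0,0,0]],
    [-0.2,[0,0,3],[0,0,0]],
    [-0.2,[0,0,0],[0,0,0]],
    [-0.2,[0,0,0],[0,0,0]],
  ],
)

```text
clock: 38.08
eef_pos: [0.5254, 0.4224, 0.0587]
tool_rot: [-0.04, 0.999, -0.001, -0.006]
ft_force: [-0.1, -0.1, 0.9]
grip_width: 0.034
```

Call:
play_rows(
  moves=[
    [-0.2,[0,0,0],[0,0,0]],
    [-0.2,[0,0,0],[0,0,0]],
    [-0.2,[0,0,0],[0,0,0]],
    [-0.2,[0,0,0],[0,0,0]],
    [-0.2,[0,0,0],[0,0,0]],
    [-0.2,[0,0,0],[0,0,0]],
  ],
)

```text
clock: 38.58
eef_pos: [0.5286, 0.4248, 0.0639]
tool_rot: [-0.04, 0.999, 0.002, -0.001]
ft_force: [0.3, 0.4, -0.3]
grip_width: 0.0339
```

Run:
```python
from h import *
st(); go(.5292,.4232,.005,np.pi+.08)
im,d,c=cam('wrist'); tubes(im,d,c,.013,.034,.014,(.43,.64,.155,.46))
```

```text
{'clock': 38.5833, 'joint_pos': [0.6746, 0.696, 0.2812, 1.1549, 0.0052, 0.5955], 'eef_pos': [0.5286, 0.4248, 0.0639], 'tool_rot': [-0.0395, 0.9992, 0.0024, -0.0011], 'ft_force': [0.3173, 0.3987, -0.3225], 'grip_width': 0.0339}
shift cm [-0.06 -0.19  5.89] shift in final frame [-0.04 -0.16  5.89] turn [ 0.0049 -0.002  -0.0009]
tube mid 0.5297 0.4238 yaw 0.090 L 0.163 W 0.023 px [320. 199.] z 0.0236
```

Call:
play_rows(
  moves=[
    [-0.2,[-0.05,-0.12,3],[0,0,0]],
    [-0.2,[0,0,2.8],[0,0,0]],
    [-0.2,[0,0,0],[0,0,0]],
    [-0.2,[0,0,0],[0,0,0]],
    [-0.2,[0,0,0],[0,0,0]],
    [-0.2,[0,0,0],[0,0,0]],
    [-0.2,[0,0,0],[0,0,0]],
  ],
)

```text
clock: 39.22
eef_pos: [0.5284, 0.4235, 0.0048]
tool_rot: [-0.04, 0.999, 0.002, -0.002]
ft_force: [-0.4, -0.1, -0.4]
grip_width: 0.0342
```

Call:
play_rows(
  moves=[
    [-1,[0,0,0],[0,0,0]],
    [-1,[0,0,0],[0,0,0]],
    [-1,[0,0,0],[0,0,0]],
    [-1,[0,0,0],[0,0,0]],
    [-1,[0,0,0],[0,0,0]],
    [-1,[0,0,-3],[0,0,0]],
    [-1,[0,0,-4],[0,0,0]],
    [-1,[0,0,-4],[0,0,0]],
    [-1,[0,0,-4],[0,0,0]],
    [-1,[0,0,-2],[0,0,0.089]],
    [-1,[0,0,0],[0,0,0.089]],
    [-1,[0,0,0],[0,0,0]],
  ],
)

```text
clock: 40.22
eef_pos: [0.5302, 0.4238, 0.1774]
tool_rot: [0.05, 0.999, 0.003, -0.0]
ft_force: [0.0, 0.3, -0.4]
grip_width: 0.0178
```

Call:
play_rows(
  moves=[
    [-1,[0,0,0],[0,0,0]],
    [-1,[0,0,0],[0,0,0]],
    [-1,[0,0,0],[0,0,0]],
  ],
)

```text
clock: 40.47
eef_pos: [0.5284, 0.4224, 0.1728]
tool_rot: [0.049, 0.999, 0.001, -0.003]
ft_force: [0.2, -0.8, -0.2]
grip_width: 0.0178
```

Run:
```python
from h import *
st(); go(.5586,-.2052,.17,np.pi-.098)
im,d,c=cam('side'); p=allpts(c,d)
sw=(p[...,2]>.02)&(p[...,2]<.04)&(p[...,1]>-.14)&(p[...,1]<.12)&(p[...,0]>.43)&(p[...,0]<.7); print(cv2.minAreaRect(p[sw][:,:2].astype(np.float32)))
```

```text
{'clock': 40.4667, 'joint_pos': [0.672, 0.6322, 0.4553, 1.3982, 0.0051, 0.7695], 'eef_pos': [0.5284, 0.4224, 0.1728], 'tool_rot': [0.0487, 0.9988, 0.0005, -0.0033], 'ft_force': [0.2082, -0.8488, -0.2392], 'grip_width': 0.0178}
shift cm [ -9.12 -62.16   0.17] shift in final frame [ -9.15 -62.16   0.28] turn [ 0.0007 -0.0066  0.0005]
((0.5010774731636047, 0.0020551197230815887), (0.057800814509391785, 0.09606389701366425), 84.01897430419922)
```

16 rows of (-0.57, -3.885).

Call:
play_rows(
  moves=[
    [-1,[-0.57,-3.88,0],[0,-0.002,0]],
    [-1,[-0.57,-3.88,0],[0,0,0]],
    [-1,[-0.57,-3.88,0],[0,0,0]],
    [-1,[-0.57,-3.88,0],[0,0,0]],
    [-1,[-0.57,-3.88,0],[0,0,0]],
    [-1,[-0.57,-3.88,0],[0,0,0]],
    [-1,[-0.57,-3.88,0],[0,0,0]],
    [-1,[-0.57,-3.88,0],[0,0,0]],
    [-1,[-0.57,-3.88,0],[0,0,0]],
    [-1,[-0.57,-3.88,0],[0,0,0]],
    [-1,[-0.57,-3.88,0],[0,0,0]],
    [-1,[-0.57,-3.88,0],[0,0,0]],
  ],
)

```text
clock: 41.52
eef_pos: [0.5507, -0.0489, 0.1725]
tool_rot: [0.049, 0.999, 0.002, -0.002]
ft_force: [0.8, 0.7, -0.1]
grip_width: 0.018
```

Call:
play_rows(
  moves=[
    [-1,[-0.57,-3.88,0],[0,0,0]],
    [-1,[-0.57,-3.88,0],[0,0,0]],
    [-1,[-0.57,-3.88,0],[0,0,0]],
    [-1,[-0.57,-3.88,0],[0,0,0]],
    [-1,[0,0,3],[0,0,0]],
    [-1,[0,0,2.5],[0,0,0]],
    [-1,[0,0,0],[0,0,0]],
    [-1,[0,0,0],[0,0,0]],
    [-1,[0,0,0],[0,0,0]],
    [-1,[0,0,0],[0,0,0]],
    [-1,[0,0,0],[0,0,0]],
  ],
)

```text
clock: 42.43
eef_pos: [0.56, -0.2034, 0.1195]
tool_rot: [0.049, 0.999, 0.001, 0.001]
ft_force: [-0.1, 0.1, 0.3]
grip_width: 0.0177
```

Run:
```python
from h import *
st(); go(.5586,-.2052,.082,np.pi-.098)
```

```text
{'clock': 42.4333, 'joint_pos': [-0.3497, 0.4946, 0.0796, 1.1552, 0.0026, -0.2522], 'eef_pos': [0.56, -0.2034, 0.1195], 'tool_rot': [0.0487, 0.9988, 0.0011, 0.0007], 'ft_force': [-0.1128, 0.0512, 0.2777], 'grip_width': 0.0177}
shift cm [ 0.13 -0.2   3.75] shift in final frame [ 0.12 -0.19  3.75] turn [0.0024 0.0012 0.0005]
```

Call:
play_rows(
  moves=[
    [-1,[0.1,-0.15,2],[0,0,0]],
    [-1,[0,0,1.75],[0,0,0]],
    [-1,[0,0,0],[0,0,0]],
    [-1,[0,0,0],[0,0,0]],
    [-1,[0,0,0],[0,0,0]],
  ],
)

```text
clock: 42.85
eef_pos: [0.56, -0.2053, 0.0829]
tool_rot: [0.049, 0.999, 0.001, 0.002]
ft_force: [2.3, -0.9, 6.4]
grip_width: 0.0175
```

Call:
play_rows(
  moves=[
    [-0.2,[0,0,0],[0,0,0]],
    [-0.2,[0,0,0],[0,0,0]],
    [-0.2,[0,0,0],[0,0,0]],
    [-0.2,[0,0,0],[0,0,0]],
    [-0.2,[0,0,-1],[0,0,0]],
    [-0.2,[0,0,-4],[0,0,0]],
    [-0.2,[0,0,-4],[0,0,0]],
    [-0.2,[0,-3,-2],[0,0,0]],
    [-0.2,[0,-3,-2],[0,0,0]],
    [-0.2,[0,-3,-2],[0,0,0]],
    [-0.2,[0,0,0],[0,0,0]],
    [-0.2,[0,0,0],[0,0,0]],
  ],
)

```text
clock: 43.85
eef_pos: [0.5486, -0.2968, 0.2309]
tool_rot: [0.051, 0.999, 0.001, -0.0]
ft_force: [0.7, 0.1, -0.8]
grip_width: 0.034
```

Run:
```python
from h import *
st(); go(.4128,-.3534,.14,np.pi-.098)
im,d,c=cam('wrist'); save(im,'w7.png'); tubes(im,d,c,.089,.12,.087,(.45,.635,-.46,-.15))
p=allpts(c,d); top=(p[...,2]>.108)&(p[...,2]<.13)&(d>0)&(p[...,0]<.45)&(p[...,1]<-.2)
print('grip',top.sum(),cv2.minAreaRect(p[top][:,:2].astype(np.float32)) if top.any() else '')
```

```text
{'clock': 43.85, 'joint_pos': [-0.4969, 0.496, 0.3763, 1.4527, 0.002, -0.3951], 'eef_pos': [0.5486, -0.2968, 0.2309], 'tool_rot': [0.0508, 0.9987, 0.0012, -0.0002], 'ft_force': [0.6768, 0.0549, -0.774], 'grip_width': 0.034}
shift cm [12.93 -7.04  9.08] shift in final frame [12.96 -6.97  9.09] turn [ 0.0025 -0.0006 -0.0037]
tube mid 0.5440 -0.3729 yaw -0.102 L 0.165 W 0.022 px [238. 178.] z 0.0979
tube mid 0.5475 -0.3177 yaw -0.112 L 0.161 W 0.021 px [300. 171.] z 0.0976
tube mid 0.5547 -0.2605 yaw -0.089 L 0.160 W 0.022 px [363. 168.] z 0.0977
tube mid 0.5592 -0.2051 yaw -0.104 L 0.159 W 0.022 px [425. 172.] z 0.0978
tube mid 0.5403 -0.4294 yaw -0.106 L 0.164 W 0.022 px [177. 180.] z 0.0975
grip 1052 ((0.4134903848171234, -0.35380417108535767), (0.017477314919233322, 0.027160068973898888), 84.60055541992188)
```

View pics/w7.png

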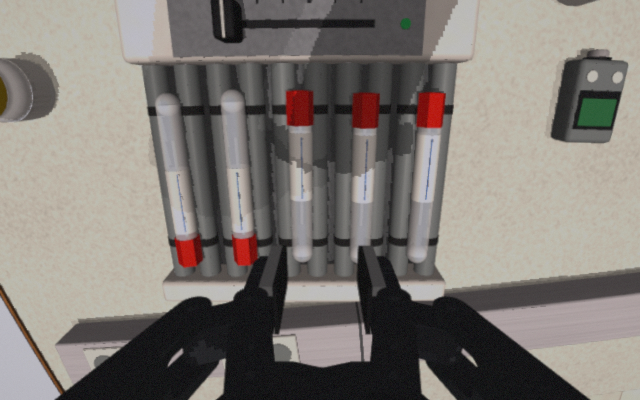

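All five tubes lie down in their grooves, and the slider is still at the stop at (228,20). Next I'll set the speed.

Call:
play_rows(
  moves=[
    [-0.2,[3.24,-1.74,0],[0,0,0]],
    [-0.2,[3.24,-1.74,0],[0,0,0]],
    [-0.2,[3.24,-1.74,0],[0,0,0]],
    [-0.2,[3.24,-1.74,0],[0,0,0]],
    [-0.2,[0,0,3.5],[0,0,0]],
    [-0.2,[0,0,3.5],[0,0,0]],
    [-0.2,[0,0,3],[0,0,0]],
    [-0.2,[0,0,0],[0,0,0]],
    [-0.2,[0,0,0],[0,0,0]],
    [-0.2,[0,0,0],[0,0,0]],
    [-0.2,[0,0,0],[0,0,0]],
    [-0.2,[0,0,0],[0,0,0]],
  ],
)

```text
clock: 44.9
eef_pos: [0.4143, -0.3517, 0.1319]
tool_rot: [0.049, 0.999, 0.0, 0.001]
ft_force: [0.0, 0.0, -0.3]
grip_width: 0.0343
```

Run:
```python
from h import *
st(); go(.413,-.3536,.1,np.pi-.098)
```

```text
{'clock': 44.9, 'joint_pos': [-0.7047, 0.3874, -0.0559, 1.1272, 0.0015, -0.6068], 'eef_pos': [0.4143, -0.3517, 0.1319], 'tool_rot': [0.049, 0.9988, 0.0005, 0.0006], 'ft_force': [0.0405, 0.0263, -0.3152], 'grip_width': 0.0343}
shift cm [ 0.11 -0.2   3.19] shift in final frame [ 0.11 -0.2   3.19] turn [0.001  0.0011 0.0001]
```

Call:
play_rows(
  moves=[
    [-0.2,[0.1,-0.2,1.5],[0,0,0]],
    [-0.2,[0,0,1.6],[0,0,0]],
    [-0.2,[0,0,0],[0,0,0]],
    [-0.2,[0,0,0],[0,0,0]],
    [-0.2,[0,0,0],[0,0,0]],
    [-0.2,[0,0,0],[0,0,0]],
    [-1,[0,0,0],[0,0,0]],
    [-1,[0,0,0],[0,0,0]],
    [-1,[0,0,0],[0,0,0]],
    [-1,[0,0,0],[0,0,0]],
    [-1,[0,0,0],[0,0,0]],
    [-1,[0,0,0],[0,0,0]],
  ],
)

```text
clock: 45.9
eef_pos: [0.4122, -0.353, 0.1]
tool_rot: [0.049, 0.999, 0.001, -0.0]
ft_force: [0.2, 1.4, 5.9]
grip_width: 0.0156
```

Call:
play_rows(
  moves=[
    [-1,[0,1,0],[0,0,0]],
    [-1,[0,1,0],[0,0,0]],
    [-1,[0,1,0],[0,0,0]],
    [-1,[0,1,0],[0,0,0]],
    [-1,[0,1,0],[0,0,0]],
    [-1,[0,1,0],[0,0,0]],
    [-1,[0,0,0],[0,0,0]],
    [-1,[0,0,0],[0,0,0]],
    [-1,[0,0,0],[0,0,0]],
    [-1,[0,0,0],[0,0,0]],
    [-1,[0,0,0],[0,0,0]],
    [-1,[0,0,0],[0,0,0]],
  ],
)

```text
clock: 46.9
eef_pos: [0.4181, -0.2925, 0.1]
tool_rot: [0.049, 0.999, 0.002, -0.0]
ft_force: [0.3, 2.3, 8.3]
grip_width: 0.0162
```

Run:
```python
from h import *
st(); go(.4181,-.2935,.1,np.pi-.098)
```

```text
{'clock': 46.9, 'joint_pos': [-0.612, 0.3588, -0.191, 1.023, 0.0027, -0.5139], 'eef_pos': [0.4181, -0.2925, 0.1], 'tool_rot': [0.049, 0.9988, 0.0017, -0.0001], 'ft_force': [0.2542, 2.2982, 8.2736], 'grip_width': 0.0162}
shift cm [-0.01 -0.1  -0.  ] shift in final frame [-0.01 -0.1  -0.  ] turn [ 0.0034 -0.0004 -0.0001]
```

Call:
play_rows(
  moves=[
    [-1,[0,-0.07,0],[0,0,0]],
    [-1,[0,0,0],[0,0,0]],
    [-1,[0,0,0],[0,0,0]],
    [-1,[0,0,0],[0,0,0]],
  ],
)

```text
clock: 47.23
eef_pos: [0.4181, -0.2933, 0.1]
tool_rot: [0.049, 0.999, 0.002, -0.0]
ft_force: [-0.0, 1.0, 6.1]
grip_width: 0.0156
```

Call:
play_rows(
  moves=[
    [-0.2,[0,0,0],[0,0,0]],
    [-0.2,[0,0,0],[0,0,0]],
    [-0.2,[0,0,0],[0,0,0]],
    [-0.2,[0,0,0],[0,0,0]],
    [-0.2,[0,0,-2],[0,0,0]],
    [-0.2,[0,0,-4],[0,0,0]],
    [-0.2,[0,0,-4],[0,0,0]],
    [-0.2,[-4,0,-1],[0,0,0]],
    [-0.2,[-2,0,-1],[0,0,0]],
    [-0.2,[0,0,0],[0,0,0]],
    [-0.2,[0,0,0],[0,0,0]],
    [-0.2,[0,0,0],[0,0,0]],
  ],
)

```text
clock: 48.23
eef_pos: [0.4763, -0.2997, 0.2177]
tool_rot: [0.049, 0.999, 0.002, -0.002]
ft_force: [-1.1, -0.7, -0.9]
grip_width: 0.0342
```

Run:
```python
from h import *
st()
im,d,c=cam('wrist'); save(im[:260,120:520],'w8.png')
p=allpts(c,d); top=(p[...,2]>.108)&(p[...,2]<.13)&(d>0)&(p[...,0]<.45)&(p[...,1]<-.2); top[260:]=0
r=cv2.minAreaRect(p[top][:,:2].astype(np.float32)); g=np.array(r[0]); print('grip',top.sum(),r)
blk=((p[...,2]>.084)&(p[...,2]<.1)&(d>0)&(p[...,0]<.452)); b=cv2.minAreaRect(p[blk][:,:2].astype(np.float32)); print('block',b)
ax=np.array([.0979,.9952]); print('y rel block',(g-np.array(b[0]))@ax,'rel old block',(g-[.4157,-.3037])@ax, 'from stop pos', (g-[.4135,-.3538])@ax)
o=bot.get_obs();
```

```text
{'clock': 48.2333, 'joint_pos': [-0.5625, 0.3766, 0.1585, 1.3589, 0.0017, -0.4638], 'eef_pos': [0.4763, -0.2997, 0.2177], 'tool_rot': [0.0493, 0.9988, 0.0023, -0.0023], 'ft_force': [-1.0778, -0.6507, -0.8612], 'grip_width': 0.0342}
grip 892 ((0.4184991419315338, -0.29461684823036194), (0.01672477461397648, 0.027636773884296417), 84.9846420288086)
block ((0.4151158332824707, -0.3037869334220886), (0.2878023087978363, 0.06022549420595169), 84.5102767944336)
y rel block 0.009457294699549675 rel old block 0.009313588636240983 from stop pos 0.059388488636240966
```

View pics/w8.png

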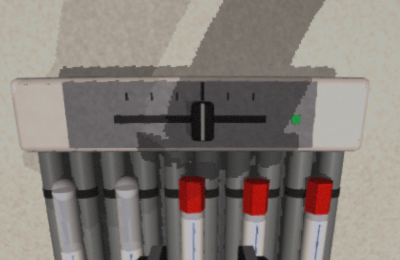

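The grip stands right at the long mark (crop px (202,120), mark at (202,92)), about 0.059–0.060 from the stop. Now the stopwatch.

Call:
play_rows(
  moves=[
    [0,[0.07,3.76,0],[0,0,0.03]],
    [0.5,[0.07,3.76,0],[0,0,0]],
    [1,[0.07,3.76,0],[0,0,0]],
    [1,[0.07,3.76,0],[0,0,0]],
    [1,[0.07,3.76,0],[0,0,0]],
    [1,[0.07,3.76,0],[0,0,0]],
    [1,[0.07,3.76,0],[0,0,0]],
    [1,[0.07,3.76,0],[0,0,0]],
    [1,[0,0,0],[0,0,0]],
    [1,[0,0,0],[0,0,0]],
    [1,[0,0,0],[0,0,0]],
  ],
)

```text
clock: 49.2
eef_pos: [0.5083, -0.0014, 0.2193]
tool_rot: [0.064, 0.998, 0.001, -0.002]
ft_force: [-0.2, -0.9, 0.8]
grip_width: 0.0853
```

```bash
cat >> h.py <<'E'
def watch(im,d,c,zlo=.022,xr=(.44,.74),yr=(-.13,.13)):
    p=allpts(c,d); m=((p[...,2]>zlo)&(p[...,2]<.036)&(d>0)&(p[...,0]>xr[0])&(p[...,0]<xr[1])&(p[...,1]>yr[0])&(p[...,1]<yr[1])).astype(np.uint8); m[300:]=0
    k,l,s,ce=cv2.connectedComponentsWithStats(m); j=1+np.argmax(s[1:,4]); q=p[l==j]
    print('watch px',ce[j].round(),'rect',cv2.minAreaRect(q[:,:2].astype(np.float32)),'z',np.median(q[:,2]))
    q2=onplane(c,np.argwhere(l==j)[:,::-1],.03); print('  top-plane rect',cv2.minAreaRect(q2[:,:2].astype(np.float32)))
E
python3 - <<'E'
from h import *
st()
im,d,c=cam('wrist'); save(im,'w9.png'); watch(im,d,c); watch(im,d,c,.027)
p=allpts(c,d)
t=(p[...,2]>.04)&(p[...,2]<.055)&(d>0)&(p[...,0]>.7); 
for y in(-.08,0,.08):
    q=p[t&(abs(p[...,1]-y)<.02)]; print('trunk',y,np.percentile(q[:,0],[.5,2]).round(4) if len(q) else None)
E
```

```text
{'clock': 49.2, 'joint_pos': [-0.0045, 0.2652, 0.0059, 1.315, 0.0029, 0.124], 'eef_pos': [0.5083, -0.0014, 0.2193], 'tool_rot': [0.0642, 0.9979, 0.0013, -0.0018], 'ft_force': [-0.2348, -0.8788, 0.7953], 'grip_width': 0.0853}
watch px [322. 165.] rect ((0.5027710199356079, -0.001672845333814621), (0.053936686366796494, 0.09602219611406326), 83.728759765625) z 0.029412599223703928
  top-plane rect ((0.5015637278556824, -0.0016503892838954926), (0.0529489628970623, 0.09487370401620865), 83.93656921386719)
watch px [322. 167.] rect ((0.5063651204109192, -0.0023694783449172974), (0.05169212445616722, 0.0864490494132042), 83.89556121826172) z 0.029563220473503238
  top-plane rect ((0.5058548450469971, -0.002320796251296997), (0.051302529871463776, 0.08579480648040771), 83.88525390625)
trunk -0.08 [0.7428 0.7428]
trunk 0 [0.7425 0.7427]
trunk 0.08 [0.7431 0.7436]
```

View pics/w9.png

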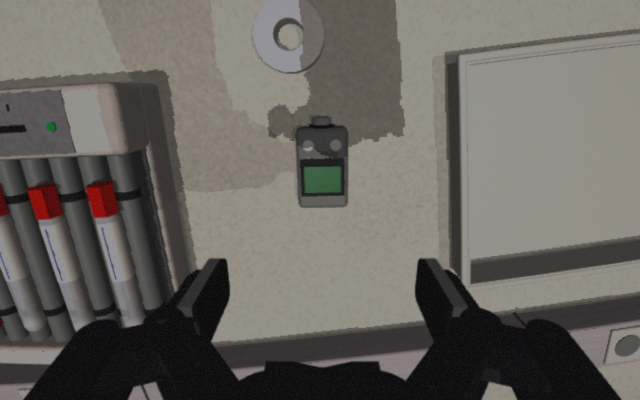

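The stopwatch is at px (322,167): centre (0.506, -0.002), yaw -0.107, plunger towards the robot. The trunking front is at x≈0.743 and the tray is empty.

Call:
play_rows(
  moves=[
    [1,[0.2,-0.1,0],[0,0,-0.02]],
    [1,[0,0,3.9],[0,0,0]],
    [1,[0,0,3.9],[0,0,0]],
    [1,[0,0,3.9],[0,0,0]],
    [1,[0,0,3.9],[0,0,0]],
    [1,[0,0,0],[0,0,0]],
    [1,[0,0,0],[0,0,0]],
    [1,[0,0,0],[0,0,0]],
    [1,[0,0,0],[0,0,0]],
    [1,[0,0,0],[0,0,0]],
  ],
)

```text
clock: 50.08
eef_pos: [0.5093, -0.0016, 0.0666]
tool_rot: [0.055, 0.999, 0.002, 0.002]
ft_force: [-0.3, -1.1, -0.3]
grip_width: 0.0853
```

Run:
```python
from h import *
st(); go(.506,-.0023,.007,np.pi-.107)
```

```text
{'clock': 50.0833, 'joint_pos': [-0.0051, 0.3902, -0.2437, 0.9331, 0.0034, 0.1041], 'eef_pos': [0.5093, -0.0016, 0.0666], 'tool_rot': [0.0545, 0.9985, 0.0018, 0.0018], 'ft_force': [-0.321, -1.0579, -0.2985], 'grip_width': 0.0853}
shift cm [ 0.34 -0.13  5.96] shift in final frame [ 0.32 -0.11  5.96] turn [ 0.0037  0.0034 -0.0021]
```

Call:
play_rows(
  moves=[
    [1,[0.2,-0.1,3],[0,0,0]],
    [1,[0,0,2.8],[0,0,0]],
    [1,[0,0,0],[0,0,0]],
    [1,[0,0,0],[0,0,0]],
    [1,[0,0,0],[0,0,0]],
    [1,[0,0,0],[0,0,0]],
  ],
)

```text
clock: 50.58
eef_pos: [0.5067, -0.0018, 0.008]
tool_rot: [0.054, 0.999, 0.002, 0.001]
ft_force: [0.3, -0.7, 0.1]
grip_width: 0.0852
```

Call:
play_rows(
  moves=[
    [0,[0,0,0],[0,0,0]],
    [0,[0,0,0],[0,0,0]],
    [0,[0,0,0],[0,0,0]],
    [0,[0,0,0],[0,0,0]],
    [0,[0,0,0],[0,0,0]],
  ],
)

```text
clock: 51.0
eef_pos: [0.5057, -0.0017, 0.0071]
tool_rot: [0.054, 0.999, 0.002, 0.0]
ft_force: [-0.1, -0.1, 5.6]
grip_width: 0.0528
```

Call:
play_rows(
  moves=[
    [0,[0,0,-0.5],[0,0,0]],
    [0,[0,0,0],[0,0,-0.107]],
    [0,[-3,0,0],[0,0,0]],
    [0,[-3,0,0],[0,0,0]],
    [0,[-3,0,0],[0,0,0]],
    [0,[-3,0,0],[0,0,0]],
    [0,[-3,0,0],[0,0,0]],
    [0,[-2.5,0,0],[0,0,0]],
    [0,[0,0,0],[0,0,0]],
    [0,[0,0,0],[0,0,0]],
    [0,[0,0,0],[0,0,0]],
    [0,[0,0,0],[0,0,0]],
  ],
)

```text
clock: 52.0
eef_pos: [0.678, -0.0021, 0.0101]
tool_rot: [0.001, 1.0, 0.002, -0.002]
ft_force: [0.0, -0.4, -2.5]
grip_width: 0.0527
```

Run:
```python
from h import *
st(); go(.69,0,.009,np.pi)
im,d,c=cam('wrist'); watch(im,d,c,.03); save(im,'w10.png')
p=allpts(c,d); print(np.percentile(p[150:260,280:360].reshape(-1,3),[5,50,95],axis=0).round(3))
```

```text
{'clock': 52.0, 'joint_pos': [-0.0047, 0.7489, 0.2302, 1.0565, 0.0034, -0.0029], 'eef_pos': [0.678, -0.0021, 0.0101], 'tool_rot': [0.0009, 1.0, 0.0017, -0.0022], 'ft_force': [0.0221, -0.4154, -2.5198], 'grip_width': 0.0527}
shift cm [-1.2   0.22  0.1 ] shift in final frame [-1.2   0.21  0.11] turn [ 0.0034 -0.0044 -0.0018]
watch px [321. 249.] rect ((0.660538375377655, -0.0065827034413814545), (0.04948415979743004, 0.07298357039690018), 0.21142879128456116) z 0.03226958304057211
  top-plane rect ((0.6606985330581665, -0.006714582443237305), (0.07582836598157883, 0.04971472546458244), 89.78761291503906)
[[ 0.627 -0.019 -0.001]
 [ 0.641 -0.004  0.031]
 [ 0.662  0.011  0.034]]
```

View pics/w10.png

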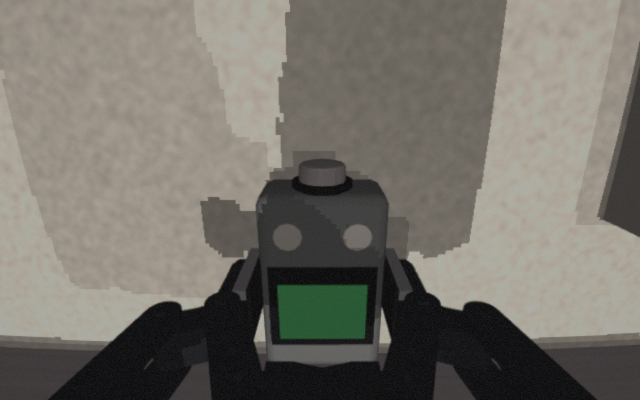

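The watch is held straight, display up, plunger at (322,172). I'll lower it to the bench and slide it to the trunking.

Call:
play_rows(
  moves=[
    [0,[-1.0,0,0.2],[0,0,0]],
    [0,[-0.5,0,0.1],[0,0,0]],
    [0,[-0.3,0,0],[0,0,0]],
    [0,[-0.2,0,0],[0,0,0]],
    [0,[-0.1,0,0],[0,0,0]],
    [0,[0,0,0],[0,0,0]],
    [0,[0,0,0],[0,0,0]],
    [0,[0,0,0],[0,0,0]],
  ],
)

```text
clock: 52.72
eef_pos: [0.6983, -0.0022, 0.0073]
tool_rot: [0.001, 1.0, 0.002, -0.003]
ft_force: [-6.9, 0.0, 0.9]
grip_width: 0.0528
```

Call:
play_rows(
  moves=[
    [0,[0.15,0,0],[0,0,0]],
    [1,[0,0,0],[0,0,0]],
    [1,[0,0,0],[0,0,0]],
    [1,[0,0,0],[0,0,0]],
    [1,[0,0,0],[0,0,0]],
    [1,[0,0,0],[0,0,0]],
    [1,[0,0,-3],[0,0,0]],
    [1,[0,0,-4],[0,0,0]],
    [1,[0,0,-3],[0,0,0]],
    [1,[3,0,0],[0,0,0]],
    [1,[4,0,0],[0,0,0]],
    [1,[1.2,0,0],[0,0,0]],
  ],
)

```text
clock: 53.72
eef_pos: [0.6099, -0.0023, 0.1062]
tool_rot: [0.001, 1.0, 0.002, -0.005]
ft_force: [-1.1, 0.0, -1.7]
grip_width: 0.0854
```

Call:
play_rows(
  moves=[
    [-1,[0,0,0],[0,0,0]],
    [-1,[0,0,0],[0,0,0]],
    [-1,[0,0,0],[0,0,0]],
    [-1,[0,0,0],[0,0,0]],
    [-1,[0,0,0],[0,0,0]],
    [-1,[0,0,0],[0,0,0]],
    [-1,[0,0,0],[0,0,0]],
  ],
)

```text
clock: 54.3
eef_pos: [0.618, -0.0024, 0.1073]
tool_rot: [0.001, 1.0, 0.002, -0.001]
ft_force: [-0.1, 0.2, -0.1]
grip_width: 0.0009
```

Run:
```python
from h import *
st(); go(.617,-.002,.006,np.pi)
for n in('side','scene'):
    im,d,c=cam(n); watch(im,d,c,.02,(.6,.735)); save(im[150:300,240:420] if n=='side' else im,'x_'+n+'.png')
im,d,c=cam('wrist'); save(im,'w11.png'); watch(im,d,c,.027,(.6,.738))
```

```text
{'clock': 54.3, 'joint_pos': [-0.0055, 0.5478, 0.1353, 1.16, 0.0034, -0.0038], 'eef_pos': [0.618, -0.0024, 0.1073], 'tool_rot': [0.0009, 1.0, 0.0017, -0.0009], 'ft_force': [-0.0563, 0.1682, -0.1285], 'grip_width': 0.0009}
shift cm [ 0.08  0.   10.13] shift in final frame [ 0.1   0.04 10.13] turn [ 0.0034 -0.0018 -0.0017]
watch px [269. 204.] rect ((0.6907273530960083, 0.0017103906720876694), (0.08781193941831589, 0.05845056101679802), 0.18927055597305298) z 0.027319648880756886
  top-plane rect ((0.688705325126648, 0.01026768609881401), (0.06349173188209534, 0.0901346430182457), 88.72881317138672)
watch px [318. 236.] rect ((0.6899532079696655, -0.003529483452439308), (0.08397316932678223, 0.052557751536369324), 0.279813677072525) z 0.030212536409479407
  top-plane rect ((0.6925882697105408, -0.003479091450572014), (0.06989393383264542, 0.05242300406098366), 0.3168851137161255)
watch px [353. 263.] rect ((0.6661422848701477, 0.021444912999868393), (0.016023438423871994, 0.0033956975676119328), 16.69563102722168) z 0.027653108990470215
  top-plane rect ((0.6646960377693176, 0.021175753325223923), (0.015514210797846317, 0.0033772762399166822), 16.838584899902344)
```

View pics/w11.png

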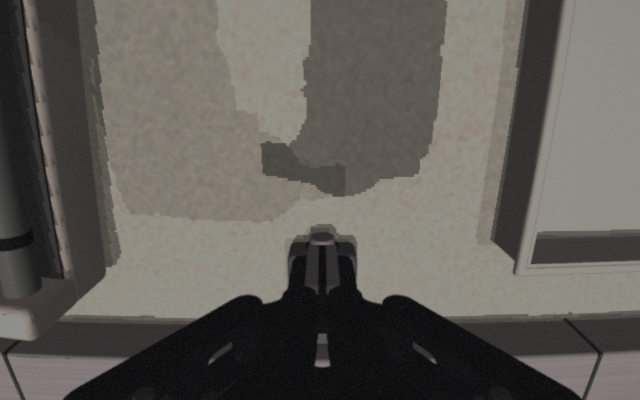

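The watch sits straight against the trunking, with the shut fingers in line with the plunger at (322,238). I'll lower behind it.

Call:
play_rows(
  moves=[
    [-1,[0.1,0,3],[0,0,0]],
    [-1,[0,0,4],[0,0,0]],
    [-1,[0,0,2],[0,0,0]],
    [-1,[0,0,0.9],[0,0,0]],
    [-1,[0,0,0],[0,0,0]],
    [-1,[0,0,0],[0,0,0]],
    [-1,[0,0,0],[0,0,0]],
    [-1,[0,0,0],[0,0,0]],
  ],
)

```text
clock: 55.12
eef_pos: [0.6181, -0.002, 0.0109]
tool_rot: [0.001, 1.0, 0.002, 0.001]
ft_force: [-0.0, 0.5, -0.3]
grip_width: 0.0002
```

Call:
play_rows(
  moves=[
    [-1,[-1.0,0,0],[0,0,0]],
    [-1,[-0.5,0,0],[0,0,0]],
    [-1,[0,0,0],[0,0,0]],
    [-1,[0,0,0],[0,0,0]],
    [-1,[0,0,0],[0,0,0]],
    [-1,[0,0,0],[0,0,0]],
  ],
)

```text
clock: 55.62
eef_pos: [0.6308, -0.002, 0.0087]
tool_rot: [0.001, 1.0, 0.002, -0.001]
ft_force: [1.3, 0.3, 0.3]
grip_width: -0.0001
```

Call:
play_rows(
  moves=[
    [-1,[-0.3,0,0],[0,0,0]],
    [-1,[-0.3,0,0],[0,0,0]],
    [-1,[0,0,0],[0,0,0]],
    [-1,[0,0,0],[0,0,0]],
    [-1,[0,0,0],[0,0,0]],
  ],
)

```text
clock: 56.03
eef_pos: [0.6368, -0.002, 0.0084]
tool_rot: [0.001, 1.0, 0.002, -0.001]
ft_force: [-0.8, -0.0, 1.7]
grip_width: 0.0001
```

Call:
play_rows(
  moves=[
    [-1,[-0.3,0,0],[0,0,0]],
    [-1,[-0.2,0,0],[0,0,0]],
    [-1,[0,0,0],[0,0,0]],
    [-1,[0,0,0],[0,0,0]],
    [-1,[0,0,0],[0,0,0]],
  ],
)

```text
clock: 56.45
eef_pos: [0.6415, -0.002, 0.0084]
tool_rot: [0.001, 1.0, 0.002, -0.002]
ft_force: [-4.5, 0.2, 3.1]
grip_width: 0.0
```

Call:
play_rows(
  moves=[
    [-1,[-0.25,0,0],[0,0,0]],
    [-1,[-0.2,0,0],[0,0,0]],
    [-1,[0,0,0],[0,0,0]],
    [-1,[0,0,0],[0,0,0]],
    [-1,[0,0,0],[0,0,0]],
  ],
)

```text
clock: 56.87
eef_pos: [0.6424, -0.002, 0.0082]
tool_rot: [0.001, 1.0, 0.002, -0.005]
ft_force: [-13.7, -0.2, 8.7]
grip_width: -0.0005
```

It met a hard stop: 0.9 mm of travel for 4.5 mm commanded, at 13.7 N, so the plunger is fully home. I'll retract.

Call:
play_rows(
  moves=[
    [-1,[0.3,0,0],[0,0,0]],
    [-1,[0.4,0,0],[0,0,0]],
    [-1,[1,0,0],[0,0,0]],
    [-1,[2,0,0],[0,0,0]],
    [-1,[2,0,0],[0,0,0]],
    [-1,[0,0,-4],[0,0,0]],
    [-1,[0,0,-4],[0,0,0]],
    [-1,[0,0,-4],[0,0,0]],
    [-1,[3,0,-4],[0,0,0]],
    [-1,[3,0,-3],[0,0,0]],
    [-1,[0,0,0],[0,0,0]],
    [-1,[0,0,0],[0,0,0]],
  ],
)

```text
clock: 57.87
eef_pos: [0.5378, -0.0025, 0.195]
tool_rot: [0.001, 1.0, 0.002, 0.004]
ft_force: [0.1, 0.0, -1.1]
grip_width: -0.0
```

Run:
```python
from h import *
st()
im,d,c=cam('wrist'); save(im,'w12.png'); watch(im,d,c,.027,(.6,.739),(-.06,.06))
p=allpts(c,d); m=(d>0)&(p[...,2]>.008)&(p[...,2]<.036)&(p[...,0]>.6)&(p[...,0]<.7)&(abs(p[...,1])<.008); print('plunger front x',np.percentile(p[m][:,0],[1,5]).round(4),m.sum())
im,d,c=cam('side'); tubes(im,d,c,.089,.12,.087,(.45,.635,-.46,-.15)); save(im,'s12.png')
```

```text
{'clock': 57.8667, 'joint_pos': [-0.0066, 0.3269, 0.0271, 1.2634, 0.0034, -0.0049], 'eef_pos': [0.5378, -0.0025, 0.195], 'tool_rot': [0.0009, 1.0, 0.0017, 0.0038], 'ft_force': [0.058, 0.0384, -1.1379], 'grip_width': -0.0}Traceback (most recent call last):
  File "<stdin>", line 3, in <module>
  File "h.py", line 48, in watch
    k,l,s,ce=cv2.connectedComponentsWithStats(m); j=1+np.argmax(s[1:,4]); q=p[l==j]
                                                      ~~~~~~~~~^^^^^^^^^
    return _wrapfunc(a, 'argmax', axis=axis, out=out, **kwds)
    return bound(*args, **kwds)
ValueError: attempt to get argmax of an empty sequence
```

View pics/w12.png

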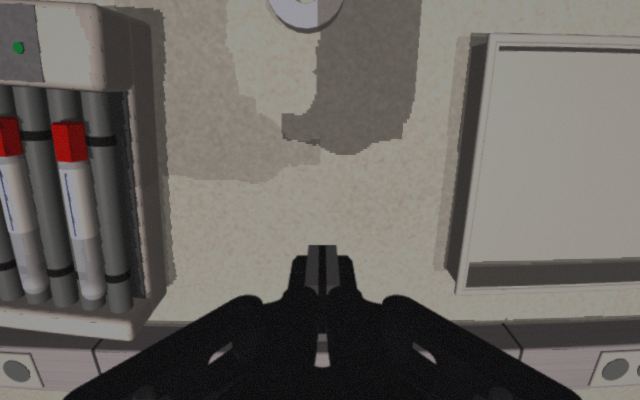

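The gripper hides the watch in this view. I'll back off further and use one composite of the fixed cameras (one picture past the budget).

Call:
play_rows(
  moves=[
    [-1,[4,0,-1],[0,0,0]],
    [-1,[4,0,-1],[0,0,0]],
    [-1,[4,0,-1],[0,0,0]],
    [-1,[0,0,0],[0,0,0]],
    [-1,[0,0,0],[0,0,0]],
    [-1,[0,0,0],[0,0,0]],
  ],
)

```text
clock: 58.42
eef_pos: [0.4168, -0.0024, 0.2211]
tool_rot: [0.001, 1.0, 0.002, -0.0]
ft_force: [0.8, 0.4, 0.3]
grip_width: -0.0003
```

Run:
```python
from h import *
st()
im,d,c=cam('side'); tubes(im,d,c,.089,.12,.087,(.45,.635,-.46,-.15))
watch(im,d,c,.02,(.6,.735),(-.06,.06))
p=allpts(c,d); m=(d>0)&(p[...,2]>.012)&(p[...,0]>.6)&(p[...,0]<.74)&(abs(p[...,1])<.05); print('front x',np.percentile(p[m][:,0],[.5,2,5]).round(4))
a=cv2.resize(im[110:250,230:400],(680,560),interpolation=cv2.INTER_CUBIC)[:, :400]
full=cv2.resize(im[90:250,220:420],(400,320),interpolation=cv2.INTER_CUBIC)
im2,d,c=cam('scene'); b=cv2.resize(im2[160:260,180:480],(800,267),interpolation=cv2.INTER_CUBIC)
w=cv2.resize(im[180:240,230:305],(400,320),interpolation=cv2.INTER_CUBIC)
save(np.vstack([np.hstack([full,w]),b]),'f.png')
print('scene'); watch(im2,d,c,.02,(.6,.738),(-.06,.06)); tubes(im2,d,c,.089,.12,.087,(.45,.635,-.46,-.15))
im,d,c=cam('wrist'); watch(im,d,c,.026,(.6,.74),(-.06,.06))
```

```text
{'clock': 58.4167, 'joint_pos': [-0.0083, 0.0821, -0.2134, 1.2763, 0.0034, -0.0066], 'eef_pos': [0.4168, -0.0024, 0.2211], 'tool_rot': [0.0009, 1.0, 0.0017, -0.0005], 'ft_force': [0.7647, 0.4467, 0.2962], 'grip_width': -0.0003}
watch px [269. 204.] rect ((0.6899233460426331, 0.0018105246126651764), (0.05699646845459938, 0.0877823531627655), 87.83164978027344) z 0.0272425985510637
  top-plane rect ((0.6877101063728333, 0.008395783603191376), (0.0605798102915287, 0.09222617745399475), 87.68450164794922)
front x [0.6466 0.6494 0.6563]
scene
watch px [318. 236.] rect ((0.6908694505691528, -0.0035432912409305573), (0.08319106698036194, 0.052608877420425415), 0.29581624269485474) z 0.029606552754861126
  top-plane rect ((0.6925882697105408, -0.003479091450572014), (0.06989393383264542, 0.05242300406098366), 0.3168851137161255)Traceback (most recent call last):
  File "<stdin>", line 12, in <module>
  File "h.py", line 48, in watch
    k,l,s,ce=cv2.connectedComponentsWithStats(m); j=1+np.argmax(s[1:,4]); q=p[l==j]
                                                      ~~~~~~~~~^^^^^^^^^
    return _wrapfunc(a, 'argmax', axis=axis, out=out, **kwds)
    return bound(*args, **kwds)
ValueError: attempt to get argmax of an empty sequence
```

View pics/f.png

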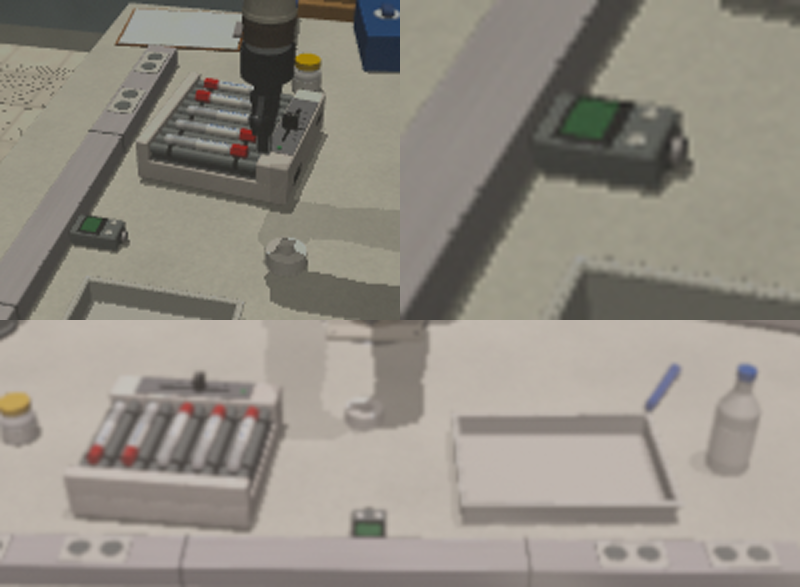

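The composite shows the five tubes in the grooves, an empty tray and the watch face up against the trunking with its plunger out. The plunger's front is at x=0.6466, and about 0.6465 is expected when it is out. The bottle, jar and roll stand upright where they were. I'm handing in.

```bash
python3 -c "
from h import *
print(bot.job_done()); st()"
```

```text
the job is handed in; nothing more can be done
None
the job is handed in; nothing more can be done
```

The job is done and handed in at about 58.6 s. No verdict was reported.

- **Speed control to stop:** I slid it back until it met a hard stop at 17 N.
- **Tubes:** All five went from the tray into every other groove (y = -112, -56, 0, +56 and +112 mm). After the last placing, the wrist camera showed every tube at resting height, within about 2 mm of its groove line, with the tray empty.
- **Speed control to long mark:** It reads about 0.0594 from the stop by camera against the 0.060 mark, and looks in line with the mark.
- **Stopwatch:**
  - I carried it to the trunking, straightened it and let go.
  - I then pressed the plunger with shut fingers until it stopped hard at 13.7 N, and backed off.
  - It lies face up against the trunking, with the plunger front at x = 0.6466 m. About 0.6465 m is expected when it is out.
- **Other items:** The bottle, jar and label roll stand upright and look untouched in the last picture. I did not measure their positions again.

**Checks that failed or were weak:**
- Two final wrist-camera measurements of the stopwatch stopped with an error because they found no watch points. I relied on the side and scene cameras instead.
- The final side and scene tube checks returned no detections, so the last tube measurements are the ones taken right after loading, backed by the final picture.
- I used one picture more than the 14 budgeted.

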